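# Clip the pivot pin of a hold-down clamp

## Robot

A 7-joint arm with a two-finger parallel gripper is mounted at the origin on the work surface. World frame = base frame: x ahead of the robot, y to its left, z up, the work surface at z = 0. Lengths are in m, angles in rad, forces in N, time in s.
With the tool pointing down it reaches from about 0.425 to 0.95 m from the base axis. Payload 16.7 kg.
Tool frame: the origin (TCP) lies at the centre of the arm's flange, where the gripper is bolted on; the fingertips stand 199 mm ahead of it and the grasp point (between the pads) lies 180 mm ahead of it (manip.hold_point_z is the distance from the TCP to the grasp point, in m); z points along the fingers, y is the direction in which the jaws open and shut (so a half turn about z gives the same grasp; the last joint's range is limited). The gripper opens to 94 mm and grips with 3 to 60 N. Pads are 16 mm wide; open, the fingers measure 119 mm over their backs; the gripper's body (75 mm by 177 mm) begins 78 mm behind the grasp point.
Start: joints at [-1.323, 0.426, 0.074, 1.606, -0.034, 1.111, -0.067], TCP at [0.261, 0.623, 0.405] pointing down, gripper open.
Joint ranges: [-2.85, 2.85], [-0.5, 2.14], [-1.23, 1.37], [0.21, 2.46], [-1.02, 4.16], [0.16, 2.05], [-2.73, 2.73]. Speed limits (rad/s): [1.89, 1.89, 2.39, 2.39, 3.01, 3.01, 3.01].

## Interface

Orientations are given as a unit quaternion [w, x, y, z].
In Python, from rig import manip, camera, ticket gives the robot as it stands.
- The arm moves only by the tool send_rows, never from a script. Its argument "commands" is a list of rows, each a list of 7 numbers: the shift along the tool's x, y, z in mm, then the turn, a rotation vector about the tool's x, y, z in rad, then the opening, from 0 (shut) to 1 (fully open). In form: [[x, y, z, wx, wy, wz, claw], ...]. A call has 1 to 20 rows; each row shifts and turns the commanded pose from where the row before left it, along the tool's axes as they then stand; what a row does not reach is not made up. A row lasts 1/12 s, in which the tool goes at most 41.7 mm and 7.16 degrees, less where a joint would pass 70% of its speed; a pose out of reach is approached as far as the arm can. A call is refused whole if a number of a shift passes 41.7 or a number of a turn 0.125, either way. A call with a gripper value outside its range is refused whole. The fingers move at their own pace and stop on an object; the grip force is fixed at half the most. Time passes only in rows, so rows that do not move let the fingers close. It gives the time, the measured TCP pose, the force and the opening at its end, in the units of the state.
- manip.sense(): the state, without advancing time (a new reading comes with each control period).
- camera(name): name is "side" or "top"; returns a dict with "color" (400x640x3 uint8, red, green, blue), "intrinsics" (3x3 intrinsics, pixels), "extrinsics" (4x4, takes a point from world to camera coordinates). Camera axes: x right, y up, looking along -z (the intrinsics and any distortion apply to the point x, -y, -z); pixel columns grow to the right and rows downward; lengths in m; the calibration is good to about 2 mm. A picture is of the moment at which its call begins. There is no depth.
- ticket.job_done(): hands the job in, once; it reports no verdict.
The state is a dict: "clock": time; "joints": joint angles; "joint_velocities": joint speeds; "tau": joint torques, N m; "tool_pos": TCP position; "tool_rot": TCP orientation; "ft_force": force on the tool from outside, world axes, zero at the start; "moment": the same for the moment, N m; "width": opening from 0.0 (shut) to 1.0 (fully open).
Only numpy, scipy, OpenCV 4.12 (cv2) and the standard library are available. Lean on these libraries where they do the work, as an engineer would, in place of code of your own. Each camera call takes 0.05 s, during which the arm holds its last target.

## Task

The pivot pin of the hold-down clamp has lost its retainer. Take the R-clip out of the wooden rack, work its straight leg gently down through the cross-hole near the pin's free end (the pin has end play, so feel for the hole) and press until the bent leg has ridden over the pin and snapped back round it, then let go. Never press hard on the pin, and leave the hammer, tin and offcut where they are.

Things in the scene. Friction and masses are not known exactly. Their poses are not given: they have to be found in the camera images.
- clip_center (a point): Centre of the coil of the loose R-clip (bare steel wire 5 mm thick, about 50 g). The double coil is a disc 36 mm across, 10 mm thick, axis along the point's y: hold it by its flat faces from above, fingertips at most 15 mm below this point. Legs run along -z. At the start it stands legs down in the rack's slot, within 2 degrees of upright, this point 71 mm above the bench, coil underside 3 mm above the rack's top.
- clip_tip (a point): Rounded end of the clip's straight leg (5 mm thick, in line with the coil's middle), 65 mm below the coil's centre; axes as clip_center. Seated, the coil's centre is 33 mm above the pin's axis and this tip 32 mm below it; 3 mm deeper the coil would strike the pin. The clip may sit either way round on the pin (bent leg on either side).
- clip_bend (a point): Middle of the bent leg's curve, at rest 15 mm to the +x side of the straight leg and 33 mm below the coil's centre; it fits round a 24 mm shaft. Below it the leg narrows to 9.5 mm from the straight leg's centre line, then flares out to a tip 17 mm aside and 55.5 mm below the coil's centre. The straight leg's end is about 22 mm below the pin's top when the flare meets the pin.
- clip_leg (a joint): How far the bent leg is sprung open about the coil's centre, rad: 0 at rest, about 0.1 as its narrow part passes the pin's widest part. Spring 1.3 N m/rad, slight preload. Riding over the pin takes a downward push of roughly 2 to 10 N, which falls away as the leg snaps round; then the push rises again.
- pin_ref (a point): Fixed point on the axis of the clamp's pin, 70 mm above the bench. The pin is a level steel rod 24 mm thick along this point's y, its free end to +y; z is up. The middle of the vertical through-hole (8 mm wide across the pin, 7 mm along it) lies somewhere 3 to 22 mm from this point towards +y: the pin has that much end play (stiff, 15 N to shift it) and this point does not follow it.
- rack: Wooden block 100 x 56 x 50 mm, fixed on the bench; origin at the middle of its underside. Slot 24 x 7 mm in its top, 44 mm deep, long side along its x; the clip's legs stand in it. Pull the clip straight up 50 mm to clear it.
- clamp: Fixed hold-down clamp: steel clevis, wooden arm, board under it; origin on the bench below the pin's axis, pin_ref 69.5 mm along its y and 70 mm up. The pin's free end is about 20 mm past the hole. The near ear's face is 39.5 mm short of pin_ref, ears 94 mm high; the arm runs along +x for 155 mm, up to 84 mm high, 24 mm to either side of the origin in y.
- hammer: Hammer 220 mm long lying loose on the bench beyond the tin, a bystander.
- tin: Closed steel tin 56 mm across and 60 mm high, standing loose, a bystander.
- offcut: Loose wooden offcut 50 x 90 x 22 mm, a bystander.
Mind the look-alikes: they are no part of the job. What is meant by the part that bears clip_center is not green, and is the larger of those in its own colour.

How it is judged:
On the way, in this order (a step that is already met when the one before it is completed fails the run):
1. the clip is out of the rack (height (world z) of clip_tip above 0.06 m and contact force between clip and rack below 0.01 N), for 0.1 s.
2. the straight leg has entered the cross-hole (z of clip_tip in the frame of pin_ref between -0.03 and 0.007 m and x of clip_tip in the frame of pin_ref between -0.005 and 0.005 m and y of clip_tip in the frame of pin_ref between -0.0005 and 0.0255 m).
3. the bent leg is sprung open, riding over the pin (value of joint clip_leg above 0.05 rad and contact force between clip and clamp above 0.5 N).
At the end, for the whole second after the job is handed in: The clip sits at rest across the pin: straight leg through the cross-hole, coil centre 27 to 37 mm above the pin's axis (33 nominal), upright within 0.2 rad and square to the pin within 0.25 rad, bent leg closed round the pin (opened less than 0.03 rad), released (z of clip_center in the frame of pin_ref between 0.027 and 0.037 m and x of clip_tip in the frame of pin_ref between -0.006 and 0.006 m and y of clip_tip in the frame of pin_ref between -0.0025 and 0.0275 m and angle between the y axis of clip_center and the y axis of pin_ref, either way round below 0.25 rad and angle between clip_center's own z axis and vertical below 0.2 rad and value of joint clip_leg below 0.03 rad and linear speed of clip below 0.02 m/s); the robot touches nothing.
It fails at once if the clip is pressed on the clamp or its pin with more than 30 N (contact force between clip and clamp above 30 N).
It fails at once if the fingers or arm press on the clamp with more than 15 N (contact force between any of the fingers, the arm and clamp above 15 N).
It fails at once if a bystander is shifted by more than 20 mm (distance of any of hammer, tin, offcut from where it was at the start of the episode above 0.02 m).
It also fails if it takes over 64 s, if anything falls off the work surface, if the arm or the gripper's body presses on something with over 40 N, if the wrist force passes 120 N, or if a joint passes its speed limit or range.

## Working session

There is one attempt and no reset: what is moved stays moved. The work goes in short steps, Python scripts to look and compute and a tool call to move; the robot and the scene stay as the last step left them, time stands still between calls to the robot, and variables do not carry over. Pictures are saved under pics/ and viewed, and the job is handed in when it is done.

Besides the shell and the picture viewer there is one more tool, called after ">>>" as name(argument=value, ...), one argument or row to a line, values as JSON. send_rows: Moves the arm, as the interface text tells. Its arguments: {"type":"object","properties":{"commands":{"type":"array"}},"required":["commands"]}

```bash
ls; mkdir -p pics; cat > h.py <<'E'
import numpy as np, cv2
from rig import manip, camera, ticket
def shot(name,fn,crop=None,scale=1):
    c=camera(name); im=cv2.cvtColor(c["color"],cv2.COLOR_RGB2BGR)
    np.savez(fn.replace('.png','.npz'),**c)
    if crop: x0,y0,x1,y1=crop; im=im[y0:y1,x0:x1]
    if scale!=1: im=cv2.resize(im,None,fx=scale,fy=scale,interpolation=cv2.INTER_CUBIC)
    cv2.imwrite(fn,im); return c
def ray(c,u,v):
    K=np.array(c["intrinsics"]);E=np.array(c["extrinsics"])
    d=np.linalg.inv(K)@[u,v,1]; d=np.array([d[0],-d[1],-d[2]])
    R=E[:3,:3]; o=-R.T@E[:3,3]; return o,R.T@d
def onz(c,u,v,z):
    o,d=ray(c,u,v); return o+d*(z-o[2])/d[2]
def proj(c,p):
    K=np.array(c["intrinsics"]);E=np.array(c["extrinsics"])
    q=E[:3,:3]@np.array(p)+E[:3,3]; q=K@[q[0],-q[1],-q[2]]; return q[:2]/q[2]
def tri(c1,p1,c2,p2):
    o1,d1=ray(c1,*p1);o2,d2=ray(c2,*p2)
    A=np.stack([d1,-d2],1); s=np.linalg.lstsq(A,o2-o1,rcond=None)[0]
    a=o1+d1*s[0];b=o2+d2*s[1]; return (a+b)/2,np.linalg.norm(a-b)
def load(fn):
    return dict(np.load(fn))
E
python3 - <<'E'
from h import *
s=manip.sense(); print(s)
print([a for a in dir(manip) if a[0]!='_'])
for n in("side","top"):
    c=shot(n,f"pics/{n}0.png"); print(c["intrinsics"],c["extrinsics"],[k for k in c])
E
```

```text
pics
{'clock': 0.0, 'joints': array([-1.32352494,  0.4267095 ,  0.07387576,  1.606614  , -0.03407369,
        1.11082512, -0.06711327]), 'joint_velocities': array([ 0.00025343,  0.00077677,  0.00057368, -0.00081582, -0.00084025,
        0.00103132, -0.00113417]), 'tau': array([-2.30860118e-03, -9.35821223e+01,  3.66549142e+00, -4.54223979e+01,
       -4.89125296e-02,  1.99361960e-02,  1.80420561e-04]), 'tool_pos': array([0.26080268, 0.62237033, 0.40398814]), 'tool_rot': array([-6.44901149e-05,  1.97114403e-01,  9.80380279e-01, -6.44984625e-04]), 'ft_force': array([0.84890995, 0.68498048, 0.29783604]), 'moment': array([ 0.02927677,  0.0121235 , -0.06234462]), 'width': 1.0011643975433402}
['IKError', 'hold_point_z', 'sense']
[[386.73264639   0.         323.30157509]
 [  0.         386.73264639 198.97457202]
 [  0.           0.           1.        ]] [[ 0.94436766 -0.32834873  0.01888977 -0.56257164]
 [ 0.2070167   0.63806874  0.74162819 -0.14860357]
 [-0.25556565 -0.69645918  0.67054516 -0.7359407 ]
 [ 0.          0.          0.          1.        ]] ['color', 'intrinsics', 'extrinsics']
[[373.39436476   0.         317.01592608]
 [  0.         373.39436476 200.11788978]
 [  0.           0.           1.        ]] [[-0.0074951  -0.99992245 -0.00994619 -0.02003455]
 [ 0.98132786 -0.00926672  0.19211914 -0.57251283]
 [-0.19219641 -0.00832053  0.98132121 -0.82247352]
 [ 0.          0.          0.          1.        ]] ['color', 'intrinsics', 'extrinsics']
```

View pics/side0.png

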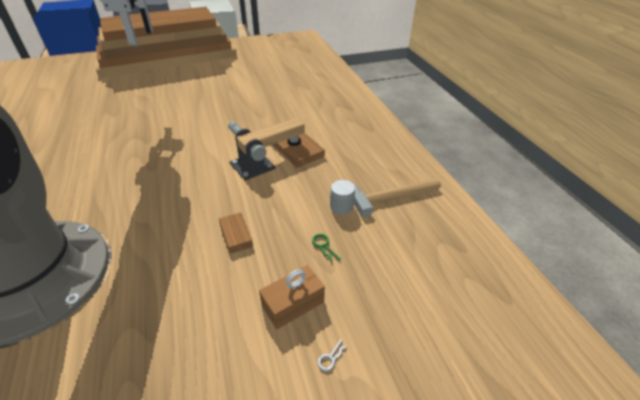

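View pics/top0.png

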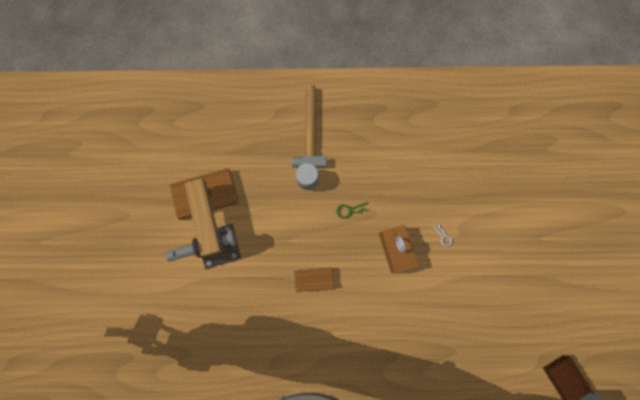

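The side view shows the clip standing in the rack at about (295,280) and the clamp pin's free end at about (236,128). In the top view the rack is at about (400,248), the clip coil at (403,243) and the pin's free end at (170,256). I'll zoom in.

```bash
python3 - <<'E'
import cv2
t=cv2.imread('pics/top0.png');s=cv2.imread('pics/side0.png')
def z(im,x0,y0,x1,y1,f):return cv2.resize(im[y0:y1,x0:x1],None,fx=f,fy=f,interpolation=cv2.INTER_CUBIC)
cv2.imwrite('pics/z1.png',z(t,150,160,250,280,5)); cv2.imwrite('pics/z2.png',z(t,370,215,430,280,8))
cv2.imwrite('pics/z3.png',z(s,215,110,335,190,6)); cv2.imwrite('pics/z4.png',z(s,250,255,340,330,8))
E
```

```text
(no output)
```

View pics/z1.png

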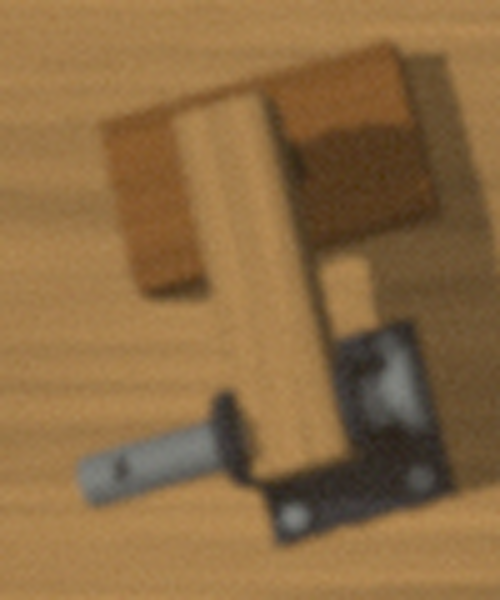

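View pics/z2.png

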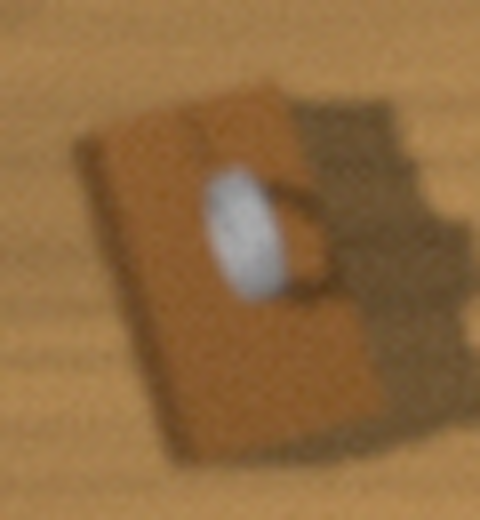

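View pics/z3.png

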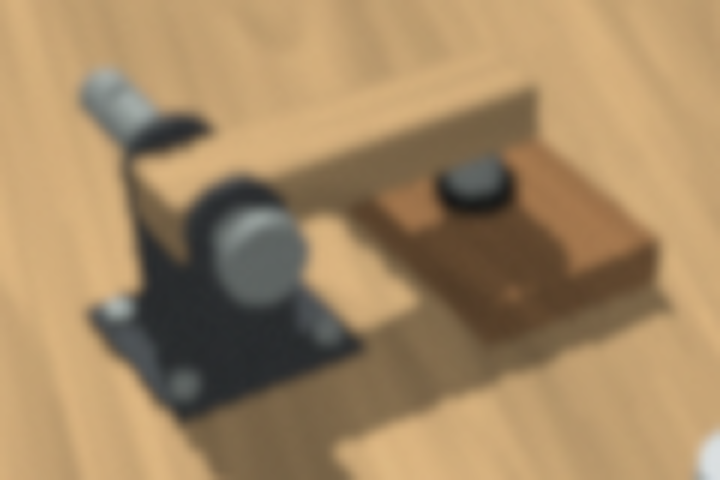

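View pics/z4.png

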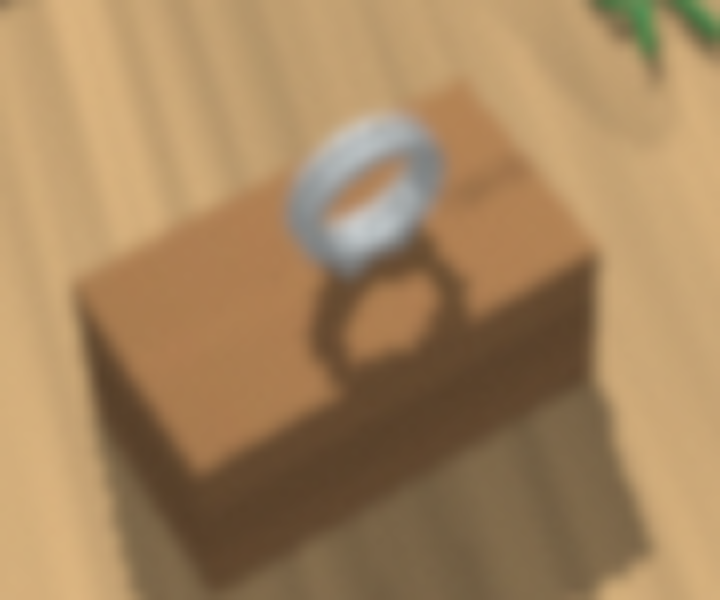

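```bash
cat > m.py <<'E'
from h import *
T=load('pics/top0.npz');S=load('pics/side0.npz')
for c in(T,S): print('cam',ray(c,320,200)[0])
def mask(c,x0,y0,x1,y1,smax,vmin=0):
    hsv=cv2.cvtColor(c["color"],cv2.COLOR_RGB2HSV)
    m=((hsv[...,1]<smax)&(hsv[...,2]>vmin)).astype(np.uint8); o=np.zeros_like(m); o[y0:y1,x0:x1]=m[y0:y1,x0:x1]
    n,l,st,ce=cv2.connectedComponentsWithStats(o); k=1+np.argmax(st[1:,4]); return (l==k).astype(np.uint8)*255,st[k],ce[k]
def rect(m):
    cs,_=cv2.findContours(m,cv2.RETR_EXTERNAL,cv2.CHAIN_APPROX_NONE); c=max(cs,key=cv2.contourArea); return cv2.minAreaRect(c),cv2.boxPoints(cv2.minAreaRect(c))
mt,st,ct=mask(T,385,228,425,262,80,110); print('coil top',st,ct,rect(mt)[0])
ms,ss,cs=mask(S,275,262,315,300,70,110); print('coil side',ss,cs,rect(ms)[0])
rt=rect(mt)[0][0]; rs=rect(ms)[0][0]
print('tri',tri(T,rt,S,rs)); print('onz top',onz(T,*rt,.071),'side',onz(S,*rs,.071))
mp,sp,cp=mask(T,160,235,199,270,70,70); print('pin top',sp,cp,rect(mp)); 
g=T["color"].astype(int).sum(2)
print(g[244:264,163:196:1])
cv2.imwrite('pics/mm.png',cv2.resize(np.hstack([mp[230:270,155:215],mt[225:265,375:435],ms[255:295,265:325]]),None,fx=4,fy=4,interpolation=0))
E
python3 m.py
```

```text
cam [ 0.40359617 -0.03218172  0.91690211]
cam [ 0.37395673 -0.60245305  0.61431691]
coil top [396 236  10  16 115] [400.24347826 243.79130435] ((400.2500305175781, 243.75003051757812), (15.495159149169922, 8.221921920776367), 71.56504821777344)
coil side [286 269  19  20 259] [295.15057915 278.45945946] ((295.5000305175781, 278.5000305175781), (15.55634880065918, 21.21320343017578), 45.0)
tri (array([ 0.46881301, -0.21242365,  0.06833437]), np.float64(0.0024719936169291406))
onz top [ 0.46738001 -0.2116996   0.071     ] side [ 0.46958795 -0.21437445  0.071     ]
pin top [166 242  30  19 278] [180.07553957 252.18705036] (((180.0348663330078, 251.41021728515625), (11.131861686706543, 30.044475555419922), 74.35775756835938), array([[164.06824, 250.10088],
       [193.     , 241.99998],
       [196.0015 , 252.71956],
       [167.06973, 260.82043]], dtype=float32))
[[368 366 361 362 355 362 365 366 366 367 364 365 356 354 349 360 353 357
  350 356 352 344 341 345 351 336 343 328 281 232 189 182 169]
 [350 340 346 349 352 352 347 344 354 352 349 344 333 339 357 337 338 344
  359 348 342 33
[... 1813 characters left out ...]
1 398 398 393]
 [380 373 382 365 330 313 285 288 276 283 282 300 301 311 338 341 348 368
  371 367 392 390 380 392 400 398 388 388 404 386 390 390 395]
 [375 371 372 356 333 304 276 285 280 305 309 328 320 356 360 361 375 387
  399 390 383 388 392 382 382 381 388 383 395 383 387 387 390]
 [359 371 372 365 341 332 302 323 328 341 342 354 362 365 370 379 373 375
  373 375 374 368 376 379 387 373 374 375 383 379 369 380 378]
 [364 370 373 359 367 365 353 355 358 365 373 377 384 375 378 362 377 371
  384 382 382 388 392 389 379 382 386 378 384 380 380 382 384]
 [384 386 378 377 385 376 381 377 378 383 375 389 385 385 384 383 398 395
  384 388 387 387 393 395 394 388 390 382 396 391 392 390 394]]
```

View pics/mm.png

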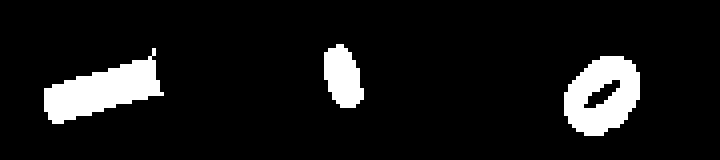

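```bash
cat > m2.py <<'E'
from h import *
import io,contextlib
with contextlib.redirect_stdout(io.StringIO()):
    from m import T,S,mp,mask,rect
# pin axis top
cols=np.arange(170,192); mid=[]
for c in cols:
    r=np.where(mp[:,c])[0]; mid.append(r.mean())
k=np.polyfit(cols,mid,1); print('top pin line',k, np.std(np.polyval(k,cols)-mid))
a=onz(T,170,np.polyval(k,170),.07);b=onz(T,192,np.polyval(k,192),.07); d=(a-b)/np.linalg.norm(a-b)
print('pin axis',a,b,'yaw of y',np.degrees(np.arctan2(-d[0],d[1])))
# hole
g=T["color"].astype(float).sum(2)
w=np.clip(310-g[249:258,171:178],0,None); yy,xx=np.mgrid[249:258,171:178]; 
w[:, :]*= (g[249:258,171:178]<300)
h=((w*xx).sum()/w.sum(),(w*yy).sum()/w.sum()); print('hole px',h,'->',onz(T,*h,.082),onz(T,*h,.08))
h=(174.0,253.4); p=onz(T,*h,.081); print('hole',p,'axis dist',np.cross((p-a)[:2],d[:2]))
# free end px
# rack corners by edges: polygon clicks top (z2 zoom/8)
def w2(q): return onz(T,370+q[0]/8-.5+.0625,215+q[1]/8-.5,.05)
P=[w2(q) for q in [(85,137),(272,85),(382,410),(183,460)]]
def s2(q): return onz(S,250+q[0]/8-.5,255+q[1]/8-.5,.05)
Q=[s2(q) for q in [(78,285),(460,80),(598,250),(205,475)]]
for n,X in(('top',P),('side',Q)):
    print(n,np.round(X,4),'c',np.mean(X,0)); print([ (np.round(np.linalg.norm(X[(i+1)%4]-X[i]),4), np.round(np.degrees(np.arctan2(*(X[(i+1)%4]-X[i])[:2][::-1])),1)) for i in range(4)])
E
python3 m2.py
```

```text
top pin line [-2.85714286e-01  3.03662338e+02] 0.26392729133637904
pin axis [0.44626706 0.30751103 0.07      ] [0.45995496 0.25853273 0.07      ] yaw of y 15.614013372802104
hole px (np.float64(174.03347280334728), np.float64(254.15202231520223)) -> [0.44766016 0.29383321 0.082     ] [0.44776572 0.29461417 0.08      ]
hole [0.44937451 0.29440869 0.081     ] axis dist -0.0005337849578709534
top [[ 0.4974 -0.1711  0.05  ]
 [ 0.5121 -0.226   0.05  ]
 [ 0.4187 -0.2525  0.05  ]
 [ 0.4051 -0.1952  0.05  ]] c [ 0.45831974 -0.21119112  0.05      ]
[(np.float64(0.0569), np.float64(-75.0)), (np.float64(0.0971), np.float64(-164.2)), (np.float64(0.0589), np.float64(103.3)), (np.float64(0.0954), np.float64(14.7))]
side [[ 0.4075 -0.2031  0.05  ]
 [ 0.5019 -0.1761  0.05  ]
 [ 0.5165 -0.2299  0.05  ]
 [ 0.4222 -0.2564  0.05  ]] c [ 0.46202518 -0.2163657   0.05      ]
[(np.float64(0.0982), np.float64(16.0)), (np.float64(0.0558), np.float64(-74.8)), (np.float64(0.0979), np.float64(-164.3)), (np.float64(0.0553), np.float64(105.5))]m2.py:17: DeprecationWarning: Arrays of 2-dimensional vectors are deprecated. Use arrays of 3-dimensional vectors instead. (deprecated in NumPy 2.0)
  h=(174.0,253.4); p=onz(T,*h,.081); print('hole',p,'axis dist',np.cross((p-a)[:2],d[:2]))
```

```bash
python3 - <<'E'
from h import *
S=load('pics/side0.npz'); im=cv2.cvtColor(S["color"],cv2.COLOR_RGB2BGR)
cv2.imwrite('pics/z5.png',cv2.resize(im[110:160,215:275],None,fx=12,fy=12,interpolation=cv2.INTER_CUBIC))
E
```

```text
(no output)
```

View pics/z5.png

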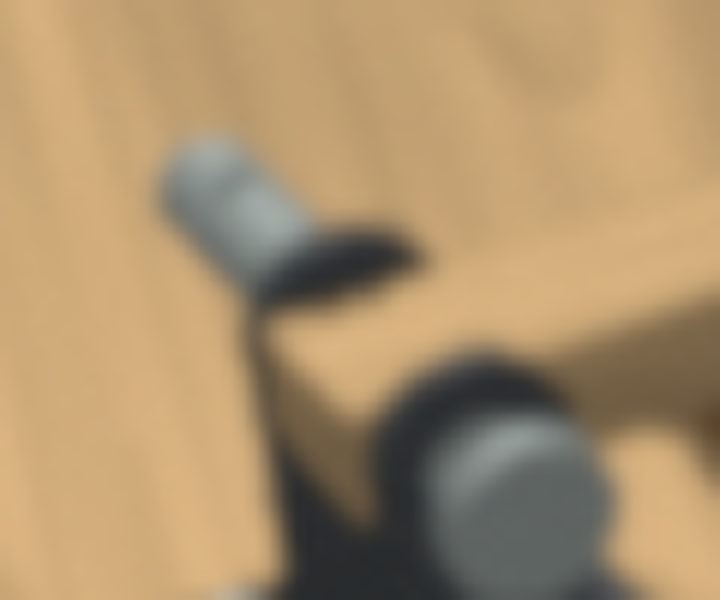

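The two cameras disagree by a few mm near the rack, so I'll refine once the clip is in hand. The rack and pin yaws are both about 15.5°. I'll turn the jaws to match and start the traverse.

>>> send_rows(
  commands=[
    [0,0,0,0,0,-0.111,1],
    [0,0,0,0,0,-0.111,1],
    [0,0,0,0,0,-0.111,1],
    [0,0,0,0,0,-0.111,1],
    [0,0,0,0,0,-0.111,1],
    [0,0,0,0,0,-0.112,1],
    [-9.8,-39.2,0,0,0,0,1],
    [-9.8,-39.2,0,0,0,0,1],
    [-9.8,-39.2,0,0,0,0,1],
    [-9.8,-39.2,0,0,0,0,1],
    [-9.8,-39.2,0,0,0,0,1],
    [-9.8,-39.2,0,0,0,0,1],
    [-9.8,-39.2,0,0,0,0,1],
    [-9.8,-39.2,0,0,0,0,1],
    [-9.8,-39.2,0,0,0,0,1],
    [-9.8,-39.2,0,0,0,0,1],
    [-9.8,-39.2,0,0,0,0,1],
    [-9.8,-39.2,0,0,0,0,1],
  ],
)

```text
clock: 1.6
tool_pos: [0.5002, 0.1986, 0.4047]
tool_rot: [-0.0, -0.135, 0.991, -0.0]
ft_force: [1.9, 1.0, 0.9]
width: 0.999
```

```bash
cat >> h.py <<'E'
from scipy.spatial.transform import Rotation as Rn
def Rtool(s=None):
    s=s or manip.sense(); q=s["tool_rot"]; return Rn.from_quat([q[1],q[2],q[3],q[0]]).as_matrix()
def delta(target,yaw=None,s=None):
    "target TCP world pos; delta in tool mm; yaw of tool y (deg), and tilt errors as tool rotvec to vertical"
    s=s or manip.sense(); R=Rtool(s); print('t',round(s["clock"],2),'tcp',np.round(s["tool_pos"],4),'w',round(s["width"],3),'F',np.round(s["ft_force"],2))
    y=R[:,1]; cy=np.degrees(np.arctan2(-y[0],y[1])); print('yaw',round(cy,2),'z',np.round(R[:,2],4))
    if target is not None: print('delta tool mm',np.round(R.T@(np.array(target)-s["tool_pos"])*1000,1))
    if yaw is not None:
        a=np.radians(yaw); Yd=np.array([-np.sin(a),np.cos(a),0]);Z=np.array([0,0,-1.]);Rd=np.stack([np.cross(Yd,Z),Yd,Z],1)
        print('rotvec tool',np.round(Rn.from_matrix(R.T@Rd).as_rotvec(),4))
E
python3 - <<'E'
from h import *
delta([.4665,-.2132,.404],15.5)
T=load('pics/top0.npz');S=load('pics/side0.npz')
print('hole tri',tri(T,(174.0,253.4),S,(234.1,124.1)))
E
```

```text
t 1.6 tcp [0.5002 0.1986 0.4047] w 0.999 F [1.85 0.97 0.94]
yaw 15.48 z [-1.e-04 -0.e+00 -1.e+00]
delta tool mm [ 142.4 -387.8    0.7]
rotvec tool [ 0.     -0.0001 -0.0003]
hole tri (array([0.45053978, 0.29362458, 0.08281231]), np.float64(0.0025325457811107032))
```

>>> send_rows(
  commands=[
    [12.9,-35.3,0,0,0,0,1],
    [12.9,-35.3,0,0,0,0,1],
    [12.9,-35.3,0,0,0,0,1],
    [12.9,-35.3,0,0,0,0,1],
    [12.9,-35.3,0,0,0,0,1],
    [12.9,-35.3,0,0,0,0,1],
    [12.9,-35.3,0,0,0,0,1],
    [12.9,-35.3,0,0,0,0,1],
    [12.9,-35.3,0,0,0,0,0.7],
    [12.9,-35.3,20,0,0,0,0.6],
    [11.5,-35.3,30,0,0,0,0.5],
    [0,0,25,0,0,0,0.5],
    [0,0,20,0,0,0,0.5],
    [0,0,8,0,0,0,0.5],
    [0,0,0,0,0,0,0.5],
  ],
)

```text
clock: 2.85
tool_pos: [0.4677, -0.2053, 0.3043]
tool_rot: [-0.002, -0.135, 0.991, 0.0]
ft_force: [-0.3, 0.1, -0.1]
width: 0.536
```

```bash
python3 - <<'E'
from h import *
delta([.4685,-.213,.258],15.5)
shot("top","pics/t1.png",(360,200,440,290),7); shot("side","pics/s1.png",(230,190,350,300),6)
E
```

```text
t 2.85 tcp [ 0.4677 -0.2053  0.3043] w 0.536 F [-0.29  0.08 -0.09]
yaw 15.48 z [-3.4e-03  4.0e-04 -1.0e+00]
delta tool mm [ 1.2 -7.6 46.3]
rotvec tool [ 0.0013 -0.0032 -0.0004]
```

View pics/t1.png

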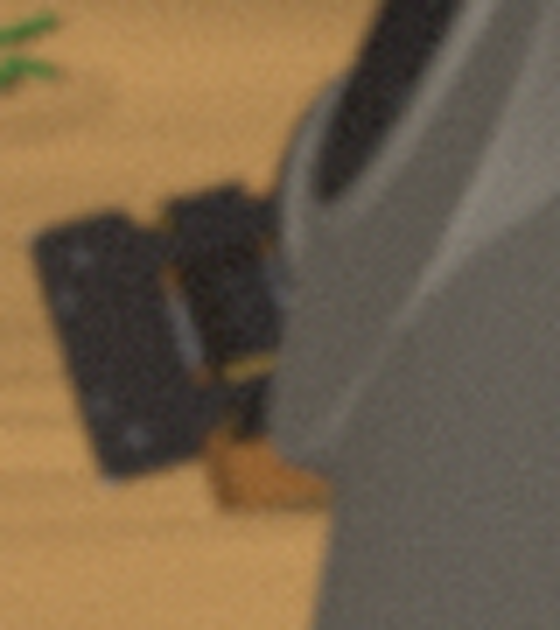

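View pics/s1.png

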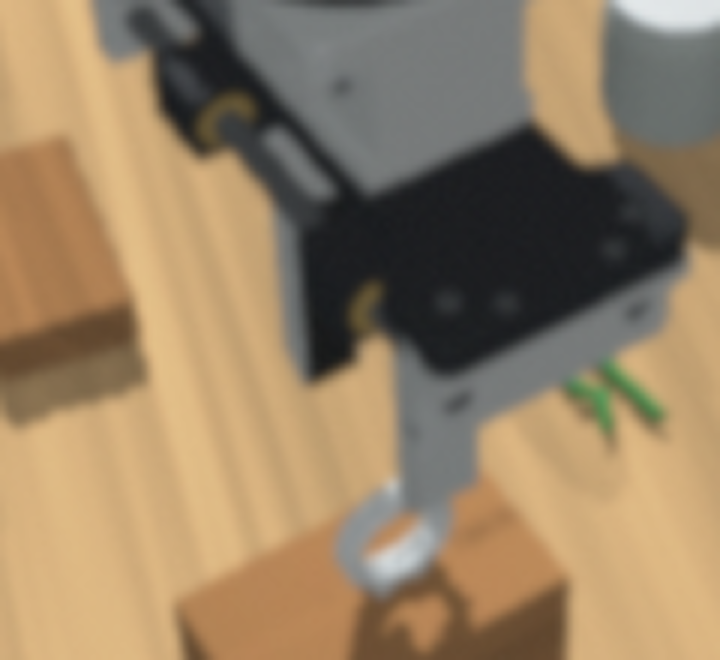

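```bash
python3 - <<'E'
from h import *
s=manip.sense(); R=Rtool(s); delta([.4685,-.213,.258],15.5,s)
c=camera("side"); np.savez('pics/s2.npz',**c); im=cv2.cvtColor(c["color"],cv2.COLOR_RGB2BGR)
w=s["width"]*.047
o=im.copy(); im8=cv2.resize(im[240:310,260:350],None,fx=8,fy=8,interpolation=cv2.INTER_CUBIC)
for sx in(-8,8):
  for yy in(-w-.0125,-w):
    p=s["tool_pos"]+R@np.array([sx/1000,yy,.199]); q=proj(c,p); print(sx,yy,p,q)
    cv2.circle(im8,tuple(int(v) for v in ((q-[260,240]+.5)*8)),3,(0,0,255),-1)
# predicted coil for candidates
for p,col in(((.4685,-.213,.071),(255,0,0)),((.4665,-.2132,.071),(0,255,255))):
    q=proj(c,p); cv2.circle(im8,tuple(int(v) for v in ((q-[260,240]+.5)*8)),3,col,-1)
cv2.imwrite('pics/s2.png',im8)
E
```

```text
t 2.95 tcp [ 0.4686 -0.2055  0.3066] w 0.507 F [ 0.61 -0.1   0.4 ]
yaw 15.51 z [ 1.e-04 -1.e-04 -1.e+00]
delta tool mm [ 2.1 -7.2 48.6]
rotvec tool [-0.0001  0.0001  0.0001]
-8 -0.036314238975517575 [ 0.48598819 -0.23834508  0.10755572] [308.79773151 273.77529162]
-8 -0.023814238975517574 [ 0.48264622 -0.22630012  0.10755419] [304.60310588 268.58448269]
8 -0.036314238975517575 [ 0.47057063 -0.2426228   0.10755466] [300.36352397 278.33993964]
8 -0.023814238975517574 [ 0.46722866 -0.23057783  0.10755313] [296.22436631 273.03620529]
```

View pics/s2.png

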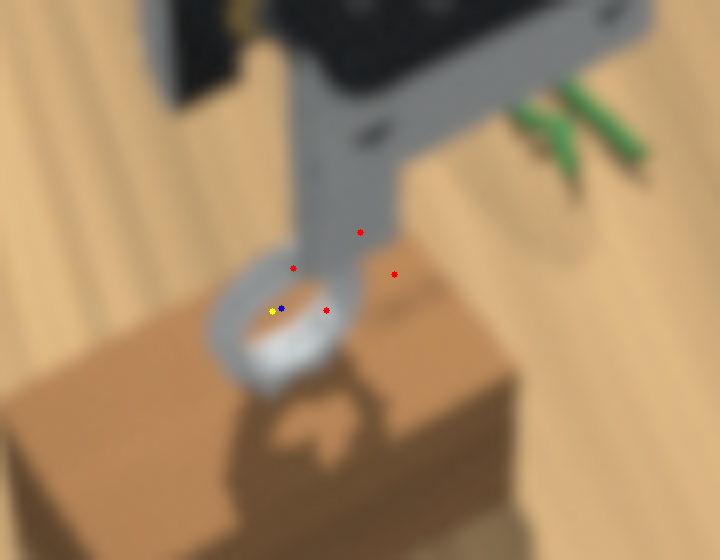

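```bash
python3 - <<'E'
from h import *
c=load('pics/s2.npz'); im=cv2.cvtColor(c["color"],cv2.COLOR_RGB2BGR)[255:292,284:324]
im=cv2.resize(im,None,fx=18,fy=16,interpolation=cv2.INTER_LANCZOS4)
im=cv2.resize(cv2.convertScaleAbs(im,alpha=1.6,beta=-80),(720,592))
cv2.imwrite('pics/s3.png',im)
E
```

```text
(no output)
```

View pics/s3.png

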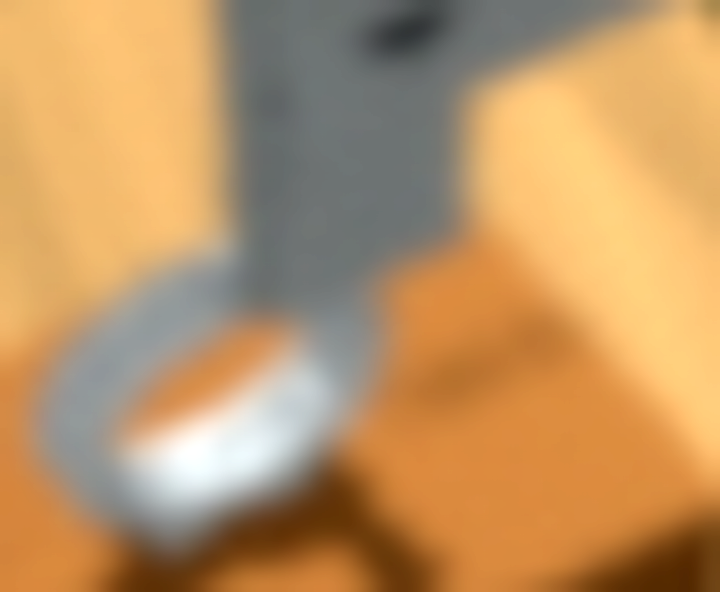

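```bash
python3 - <<'E'
from h import *
c=load('pics/s2.npz'); s=manip.sense();R=Rtool(s)
p=onz(c,304.5,271.7,.1076); pr=s["tool_pos"]+R@[0,-.0363,.199]
print(p,pr,'offset in tool axes mm',R.T@(p-pr)*1000)
coil=onz(c,295.5,278.5,.071); print('coil rel tcp, tool axes',R.T@(coil-s["tool_pos"])*1000, 'topcam', R.T@(np.array([.46738,-.2117,.071])-s["tool_pos"])*1000)
E
```

```text
[ 0.4806356 -0.2322648  0.1076   ] [ 0.47862567 -0.24052099  0.10799395] offset in tool axes mm [-4.14423701  7.41817567  0.39459482]
coil rel tcp, tool axes [  1.75572754  -8.66990968 235.9780254 ] topcam [  3.16802166  -5.50248535 235.97490391]
```

>>> send_rows(
  commands=[
    [4,-6.5,0,0,0,0,0.5],
    [0,0,12,0,0,0,0.5],
    [0,0,12,0,0,0,0.5],
    [0,0,12,0,0,0,0.5],
    [0,0,10,0,0,0,0.4],
    [0,0,2.6,0,0,0,0.4],
    [0,0,0,0,0,0,0.4],
  ],
)

```text
clock: 3.58
tool_pos: [0.466, -0.2131, 0.2572]
tool_rot: [-0.0, -0.135, 0.991, 0.0]
ft_force: [0.8, -0.2, -0.1]
width: 0.402
```

```bash
python3 - <<'E'
from h import *
delta([.4685,-.213,.258],15.5)
shot("side","pics/s4.png",(260,220,350,300),8); shot("top","pics/t4.png",(360,200,440,290),6)
E
```

```text
t 3.58 tcp [ 0.466  -0.2131  0.2572] w 0.402 F [ 0.78 -0.18 -0.12]
yaw 15.48 z [-5.e-04  0.e+00 -1.e+00]
delta tool mm [-2.4 -0.5 -0.8]
rotvec tool [ 0.0002 -0.0005 -0.0004]
```

View pics/s4.png

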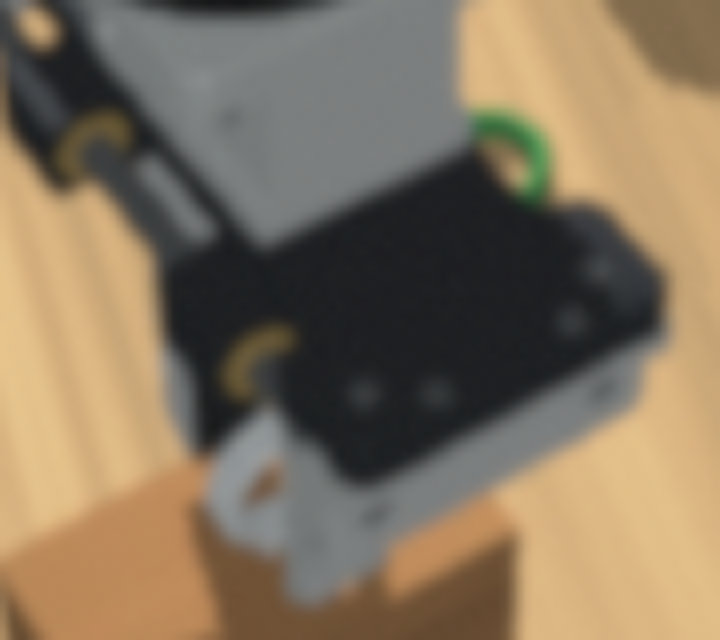

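>>> send_rows(
  commands=[
    [0,0,0,0,0,0,0.25],
    [0,0,0,0,0,0,0.2],
    [0,0,0,0,0,0,0.16],
  ],
)

```text
clock: 3.93
tool_pos: [0.4662, -0.213, 0.2577]
tool_rot: [0.0, -0.135, 0.991, -0.0]
ft_force: [0.7, -0.3, 0.5]
width: 0.223
```

>>> send_rows(
  commands=[
    [0,0,0,0,0,0,0.14],
    [0,0,0,0,0,0,0.12],
    [0,0,0,0,0,0,0.1],
    [0,0,0,0,0,0,0.08],
  ],
)

```text
clock: 4.27
tool_pos: [0.4662, -0.2131, 0.2574]
tool_rot: [0.0, -0.135, 0.991, -0.0]
ft_force: [-0.1, -1.0, -0.6]
width: 0.104
```

```bash
python3 - <<'E'
from h import *
delta([.4685,-.213,.258],15.5)
shot("side","pics/s5.png",(260,220,350,300),8)
E
```

```text
t 4.27 tcp [ 0.4662 -0.2131  0.2574] w 0.104 F [-0.09 -1.01 -0.59]
yaw 15.47 z [ 2.e-04 -3.e-04 -1.e+00]
delta tool mm [-2.2 -0.5 -0.6]
rotvec tool [-0.0003  0.0002 -0.0005]
```

View pics/s5.png

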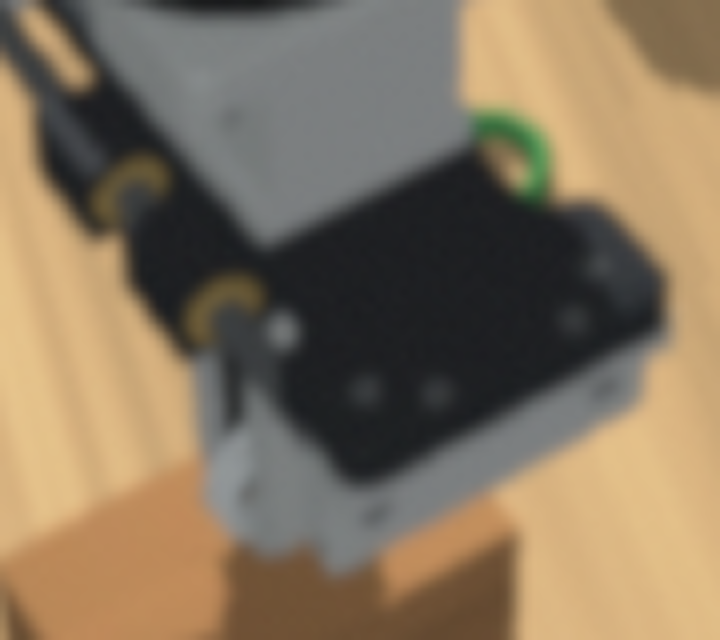

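>>> send_rows(
  commands=[
    [0,0,0,0,0,0,0.04],
    [0,0,0,0,0,0,0],
    [0,0,0,0,0,0,0],
    [0,0,0,0,0,0,0],
  ],
)

```text
clock: 4.65
tool_pos: [0.4662, -0.2131, 0.2574]
tool_rot: [0.0, -0.135, 0.991, -0.0]
ft_force: [1.1, -1.6, 1.3]
width: 0.101
```

>>> send_rows(
  commands=[
    [0,0,-3,0,0,0,0],
    [0,0,-6,0,0,0,0],
    [0,0,-8,0,0,0,0],
    [0,0,-10,0,0,0,0],
    [0,0,-10,0,0,0,0],
    [0,0,-10,0,0,0,0],
    [0,0,-12,0,0,0,0],
    [0,0,-14,0,0,0,0],
    [0,0,-14,0,0,0,0],
    [0,0,-12,0,0,0,0],
    [0,0,-6,0,0,0,0],
    [0,0,0,0,0,0,0],
  ],
)

```text
clock: 5.65
tool_pos: [0.4662, -0.2129, 0.364]
tool_rot: [0.001, -0.135, 0.991, -0.0]
ft_force: [0.1, -0.6, -0.6]
width: 0.104
```

```bash
python3 - <<'E'
from h import *
delta(None,15.5)
shot("side","pics/s6.png",(240,190,350,290),7); shot("top","pics/t6.png",(340,180,450,280),7)
E
```

```text
t 5.65 tcp [ 0.4662 -0.2129  0.364 ] w 0.104 F [ 0.13 -0.64 -0.59]
yaw 15.49 z [ 2.e-03  1.e-04 -1.e+00]
rotvec tool [-0.0005  0.0019 -0.0001]
```

View pics/s6.png

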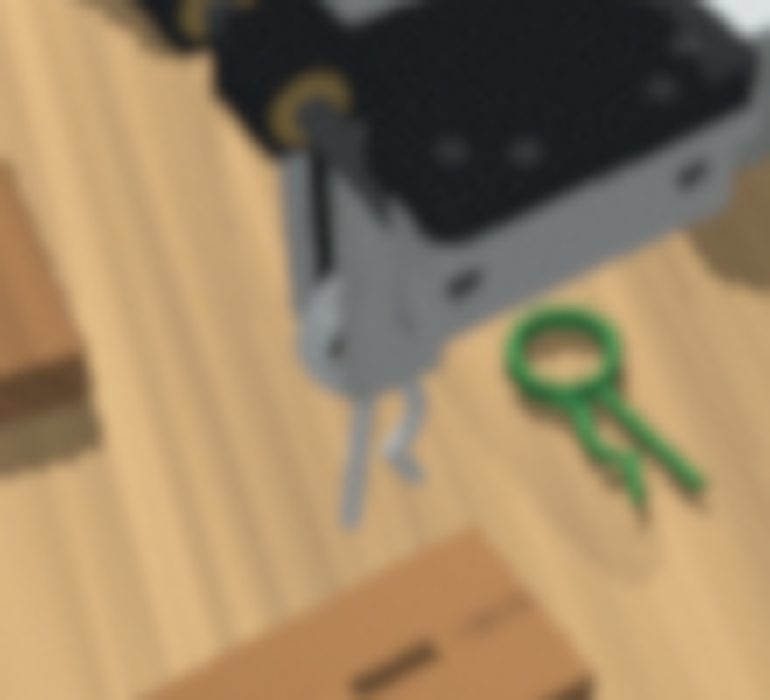

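View pics/t6.png

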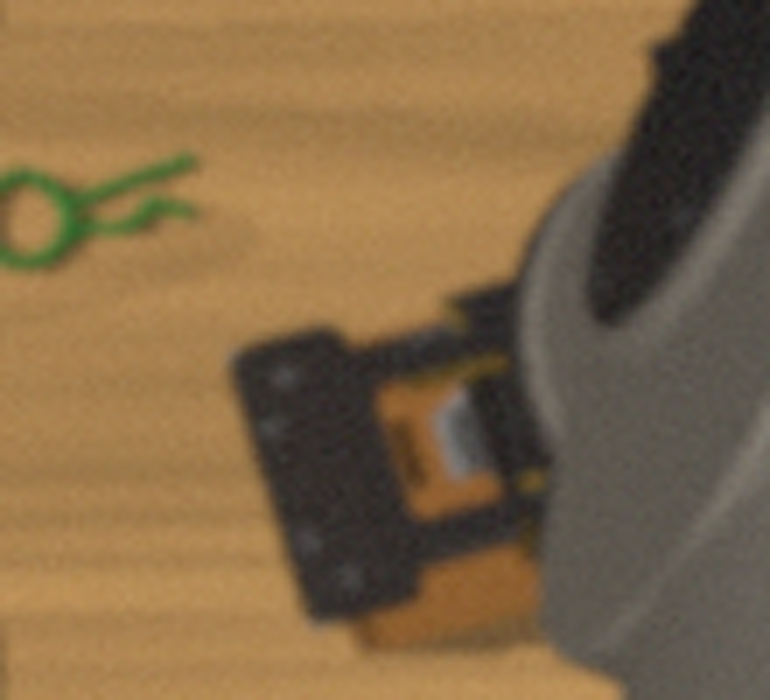

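>>> send_rows(
  commands=[
    [-2,8,-12,0,0,0,0],
    [-4,16,-12,0,0,0,0],
    [-7,28,-12,0,0,0,0],
    [-8.6,35.2,0,0,0,0,0],
    [-8.6,35.2,0,0,0,0,0],
    [-8.6,35.2,0,0,0,0,0],
    [-8.6,35.2,0,0,0,0,0],
    [-8.6,35.2,0,0,0,0,0],
    [-8.6,35.2,0,0,0,0,0],
    [-8.6,35.2,0,0,0,0,0],
    [-8.6,35.2,0,0,0,0,0],
    [-8.6,35.2,0,0,0,0,0],
    [-8.6,35.2,0,0,0,0,0],
    [-8.6,35.2,0,0,0,0,0],
    [-7,28,0,0,0,0,0],
    [-4,16,0,0,0,0,0],
    [-2,8,0,0,0,0,0],
    [0,0,0,0,0,0,0],
  ],
)

```text
clock: 7.25
tool_pos: [0.4508, 0.2939, 0.3973]
tool_rot: [-0.001, -0.136, 0.991, -0.0]
ft_force: [0.1, 0.2, -0.7]
width: 0.108
```

```bash
python3 - <<'E'
from h import *
delta([.4505,.2936,.364],15.5)
shot("side","pics/s7.png",(205,70,295,140),8); shot("top","pics/t7.png",(130,190,240,290),7)
E
```

```text
t 7.25 tcp [0.4508 0.2939 0.3973] w 0.108 F [ 0.06  0.24 -0.68]
yaw 15.6 z [-1.4e-03 -8.0e-04 -1.0e+00]
delta tool mm [ 0.4 -0.2 33.3]
rotvec tool [-0.0004 -0.0016  0.0018]
```

View pics/s7.png

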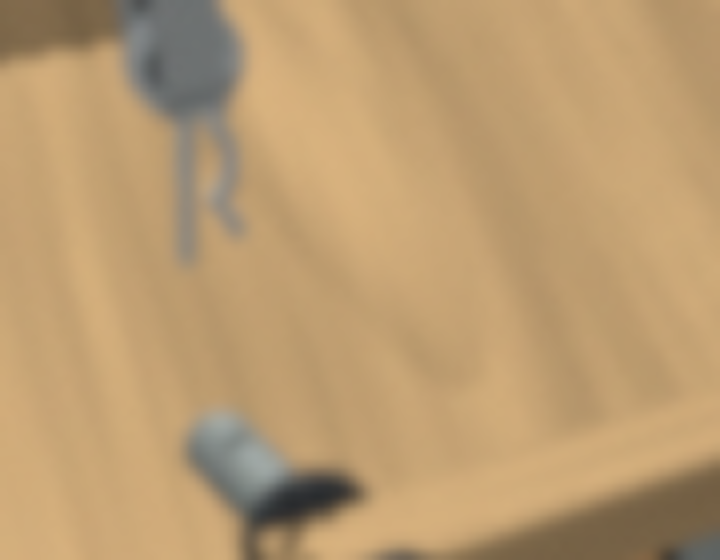

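View pics/t7.png

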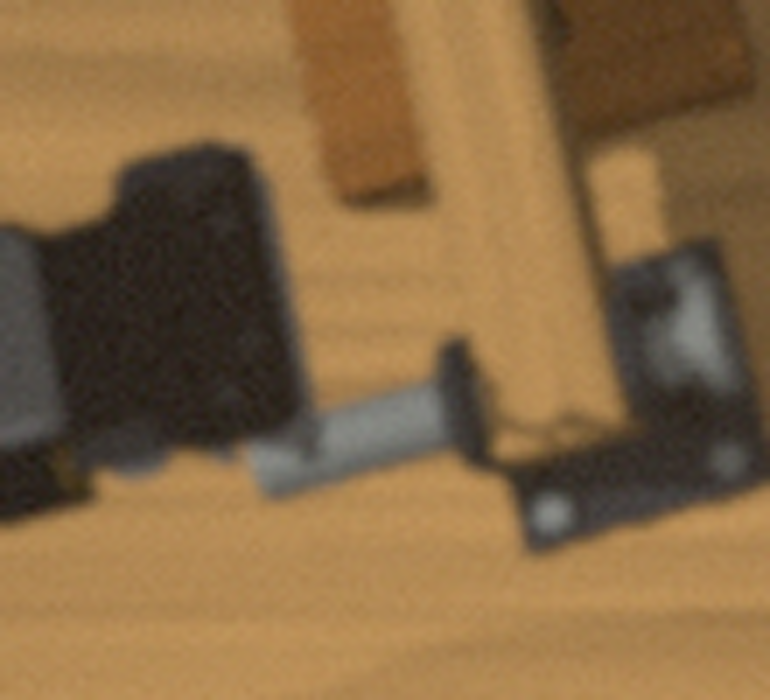

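```bash
python3 - <<'E'
from h import *
c=load('pics/s7.npz'); T=load('pics/t7.npz'); s=manip.sense(); R=Rtool(s)
tp=(228.0,102.25); zt=s["tool_pos"][2]-.2514+.001
tip=onz(c,*tp,zt); print('tip side',tip,'rel tcp tool axes',R.T@(tip-s["tool_pos"])*1000)
hs=onz(c,234.1,124.25,.081); print('hole side',hs,'tip-hole tool axes',R.T@(hs-tip)*1000)
ax=s["tool_pos"]+R@[0,0,.2504]
print('vertical image dir',[proj(c,ax+[0,0,d]) for d in(0,.045)], 'obs legs top (228,84.5)')
# top hole measured in t7: zoom (308,437)/7
h7=onz(T,130+308/7-.5,190+437/7-.5,.081); print('hole top cam',h7, 'old',onz(T,174.0,253.4,.081))
E
```

```text
tip side [0.44511692 0.29101777 0.14733285] rel tcp tool axes [  5.91055663   1.43740682 250.40566243]
hole side [0.45195007 0.29591339 0.081     ] tip-hole tool axes [-7.96466852  2.95913857 66.32128876]
vertical image dir [array([230.46756938, 101.8624437 ]), array([227.79488967,  84.74330197])] obs legs top (228,84.5)
hole top cam [0.45263713 0.29574347 0.081     ] old [0.44937451 0.29440869 0.081     ]
```

```bash
cat > leg.py <<'E'
from h import *
def legfit(c,x0,y0,x1,y1,smax=75,show=True):
    hsv=cv2.cvtColor(c["color"],cv2.COLOR_RGB2HSV).astype(int); pts=[]
    S=hsv[...,1]
    for r in range(y0,y1):
        w=np.clip(np.median(S[r,x0-6:x0])-10-S[r,x0:x1],0,None)
        if w.max()>15: pts.append((r,(w*np.arange(x0,x1)).sum()/w.sum(),w.max()))
    p=np.array(pts); k=np.polyfit(p[:,0],p[:,1],1)
    if show: print(np.round(p,2).tolist()); print('slope dx/drow',k[0],'resid',np.std(np.polyval(k,p[:,0])-p[:,1]))
    return p,k
def tiltcheck(c,s,k,rmid,zc=None):
    # expected slope of the tool axis in image
    R=Rtool(s); a=s["tool_pos"]+R@[0,0,.2504]; b=s["tool_pos"]+R@[0,0,.2054]
    pa,pb=proj(c,a),proj(c,b); print('expected slope',(pa[0]-pb[0])/(pa[1]-pb[1]),pa,pb)
    for deg in(-6,-4,-2,0,2,4,6,8):
        cc=s["tool_pos"]+R@[0,0,.1864]; d=R@[np.sin(np.radians(deg)),0,np.cos(np.radians(deg))]
        pa,pb=proj(c,cc+.064*d),proj(c,cc+.02*d); print(deg,'slope',round((pa[0]-pb[0])/(pa[1]-pb[1]),4),np.round(pa,2))
E
python3 - <<'E'
from leg import *
c=load('pics/s7.npz'); s=manip.sense()
p,k=legfit(c,224,86,232,105); tiltcheck(c,s,k,0)
c=load('pics/s6.npz'); print('s6'); p,k=legfit(c,285,249,296,267)
s6=dict(s); s6["tool_pos"]=np.array([.4662,-.2129,.364]); tiltcheck(c,s6,k,0)
E
```

```text
[[86.0, 228.57, 62.0], [87.0, 228.24, 58.0], [88.0, 227.86, 58.0], [89.0, 227.65, 58.0], [90.0, 227.62, 56.0], [91.0, 227.7, 57.0], [92.0, 228.11, 54.0], [93.0, 228.55, 53.0], [94.0, 228.83, 51.0], [95.0, 228.77, 51.0], [96.0, 228.35, 50.0], [97.0, 227.93, 50.0], [98.0, 227.79, 50.0], [99.0, 227.78, 52.0], [100.0, 227.79, 50.0], [101.0, 227.78, 44.0], [102.0, 227.87, 28.5]]
slope dx/drow -0.016096134224087868 resid 0.3825969406950697
expected slope 0.15527208719877178 [230.46756938 101.8624437 ] [227.80765916  84.73180376]
-6 slope 0.2647 [232.95 101.03]
-4 slope 0.2274 [232.13 101.34]
-2 slope 0.191 [231.3  101.61]
0 slope 0.1553 [230.47 101.86]
2 slope 0.1202 [229.63 102.08]
4 slope 0.0855 [228.78 102.28]
6 slope 0.0513 [227.93 102.44]
8 slope 0.0174 [227.08 102.57]
s6
[[249.0, 291.28, 84.0], [250.0, 291.24, 84.5], [251.0, 291.44, 88.0], [252.0, 291.72, 91.0], [253.0, 291.96, 85.5], [254.0, 291.94, 84.0], [255.0, 291.62, 79.0], [256.0, 290.95, 75.5], [257.0, 290.38, 79.0], [258.0, 290.19, 82.5], [259.0, 290.08, 83.5], [260.0, 289.96, 85.0], [261.0, 289.85, 83.0], [262.0, 289.72, 82.5], [263.0, 289.61, 73.0], [264.0, 289.53, 55.0], [265.0, 289.53, 26.5]]
slope dx/drow -0.15992751842647954 resid 0.3981614917112762
expected slope 0.05405846672350856 [292.40440478 262.72690155] [291.41359541 244.39842446]
-6 slope 0.1999 [295.9  260.79]
-4 slope 0.1489 [294.74 261.47]
-2 slope 0.1004 [293.58 262.11]
0 slope 0.0541 [292.4  262.73]
2 slope 0.0096 [291.23 263.32]
4 slope -0.0331 [290.05 263.87]
6 slope -0.0743 [288.86 264.4 ]
8 slope -0.1142 [287.67 264.9 ]
```

```bash
python3 - <<'E'
from h import *
c=load('pics/side0.npz')
for P in((.5165,-.2299),(.4222,-.2564)):
    a,b=proj(c,[*P,.05]),proj(c,[*P,0]); print(a,b,'slope',(b-a)[0]/(b-a)[1])
im=cv2.cvtColor(c["color"],cv2.COLOR_RGB2BGR)[255:335,255:335]
cv2.imwrite('pics/z6.png',cv2.resize(im,None,fx=7,fy=7,interpolation=cv2.INTER_CUBIC))
c=load('pics/s7.npz'); im=cv2.cvtColor(c["color"],cv2.COLOR_RGB2BGR)[40:130,190:280]
cv2.imwrite('pics/z7.png',cv2.resize(im,None,fx=6.6,fy=6.6,interpolation=cv2.INTER_CUBIC))
s=manip.sense();R=Rtool(s)
for x in(-.008,.008):
    a,b=[proj(c,s["tool_pos"]+R@[x,-.005,z]) for z in(.13,.199)]; print((a-[190,40]+.5)*6.6,(b-[190,40]+.5)*6.6)
E
```

```text
[324.23421085 285.74462496] [323.6739968  301.89471801] slope -0.03468797666189782
[275.10760694 313.89135929] [276.98737034 329.65604499] slope 0.11923887567151012
[248.52067546  91.66898083] [276.64769805 281.79653632]
[204.7547255  101.34678116] [235.30578234 292.42419745]
```

View pics/z6.png

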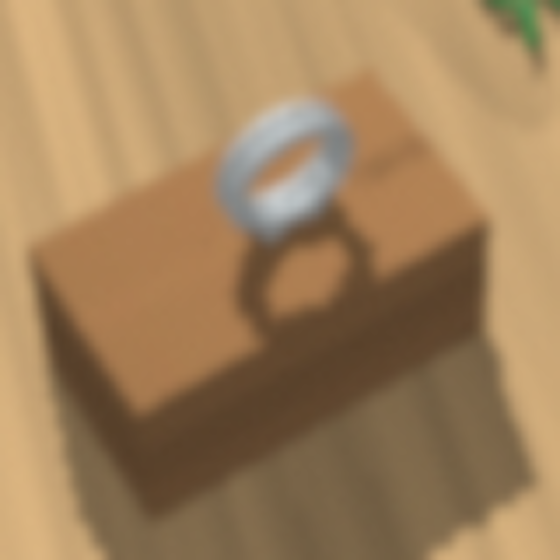

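View pics/z7.png

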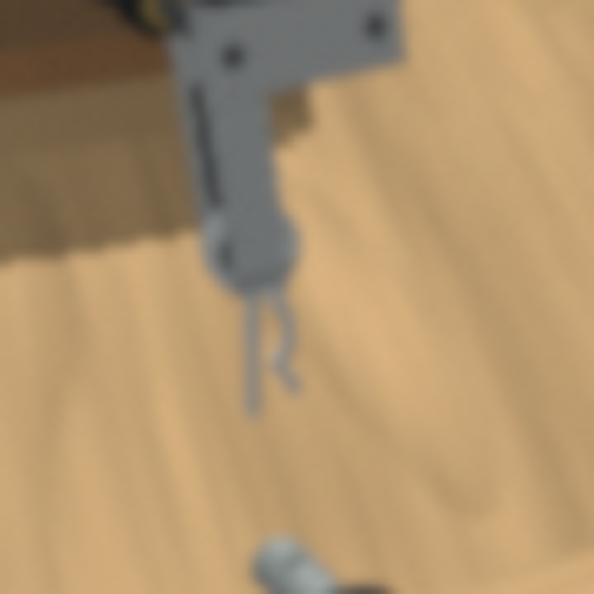

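The side view shows the clip held with its leg leaning about 8° toward tool +x. The tip is near px (228,102) and the hole at (234,124). I'll tilt the tool about its y to make the leg plumb and re-centre over the hole.

>>> send_rows(
  commands=[
    [5,1,0,0,-0.03,0,0],
    [7,1,0,0,-0.04,0,0],
    [7,1,0,0,-0.04,0,0],
    [7,0,0,0,-0.037,0,0],
    [2.8,0,0,0,0,0,0],
    [0,0,0,0,0,0,0],
    [0,0,0,0,0,0,0],
  ],
)

```text
clock: 7.93
tool_pos: [0.4232, 0.287, 0.3966]
tool_rot: [0.072, -0.134, 0.988, 0.01]
ft_force: [0.3, 0.6, -1.1]
width: 0.102
```

```bash
python3 - <<'E'
from leg import *
delta(None,15.5)
c=shot("side","pics/s8.png",(205,70,295,140),8)
legfit(c,222,86,241,112)
S=cv2.cvtColor(c["color"],cv2.COLOR_RGB2HSV)[...,1]; print(S[88:110,222:244])
E
```

```text
t 7.93 tcp [0.4232 0.287  0.3966] w 0.102 F [ 0.33  0.56 -1.13]
yaw 15.42 z [ 0.1403  0.0387 -0.9894]
rotvec tool [-1.000e-04  1.461e-01 -1.500e-03]
[[86.0, 231.15, 54.5], [87.0, 231.64, 59.5], [88.0, 231.78, 53.5], [89.0, 231.8, 56.0], [90.0, 231.87, 60.0], [91.0, 231.9, 66.0], [92.0, 231.93, 67.0], [93.0, 232.08, 63.0], [94.0, 232.49, 52.5], [95.0, 232.78, 54.0], [96.0, 232.56, 55.0], [97.0, 231.15, 55.0], [98.0, 230.31, 54.0], [99.0, 230.49, 50.0], [100.0, 230.59, 39.0], [101.0, 230.74, 18.0]]
slope dx/drow -0.06771923287901227 resid 0.6684905389065299
[[104 105 106 105 102  86  58  44  70  95  96  75  41  45  80 100 104 106
  106 105 106 105]
 [104 106 104 105 103  89  61  39  63  92  96  75  42  43  79  99 105 105
  106 105 105 105]
 [105 105 106 105 103  93  65  35  59  88  88  66  37  44  82 101 104 105
  106 106 105 106]
 [105 106 105 105 104  95  70  36  53  82  80  53  29  51  86 101 106 106
  104 105 105 104]
 [105 106 105 106 104  99  74  41  48  78  73  44  28  55  88 101 105 105
  105 104 106 104]
 [105 105 106 105 105 100  80  47  44  74  77  54  33  51  81  96 104 105
[... 808 characters left out ...]
0 103 105 105 105 106 106 104
  105 105 105 106]
 [105 106 105 105 106 106 106 104 104 103 104 105 105 105 105 105 106 105
  105 104 105 105]
 [105 104 104 105 104 105 105 105 104 105 105 105 105 105 105 106 105 106
  104 105 105 105]
 [105 105 105 106 105 105 104 105 105 104 105 105 104 105 105 104 106 105
  106 105 105 106]
 [104 106 105 105 105 105 106 106 105 105 105 105 105 105 105 105 106 105
  105 105 105 106]
 [105 105 104 106 104 106 106 106 104 105 104 106 106 105 106 105 105 105
  105 105 105 104]
 [105 106 106 105 106 105 106 105 104 105 106 105 105 105 105 104 105 105
  105 106 105 104]
 [105 105 105 106 105 106 105 106 106 105 105 104 106 104 105 106 106 105
  106 105 106 105]]
```

View pics/s8.png

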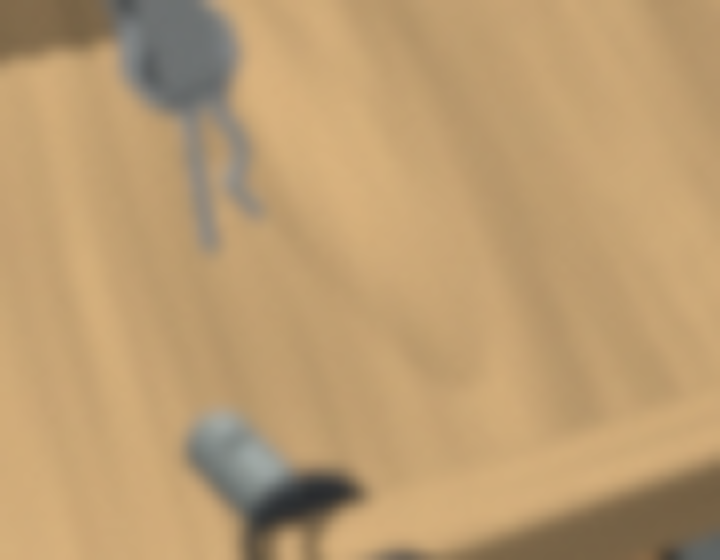

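```bash
python3 - <<'E'
from leg import *
c=load('pics/s8.npz'); s=manip.sense(); R=Rtool(s)
tip=onz(c,230.45,100.8,.148); hs=onz(c,234.1,124.25,.081)
yw=np.radians(15.5); A=np.array([[-np.cos(yw),-np.sin(yw)],[-np.sin(yw),np.cos(yw)]])  # horizontal tool-like axes
print('tip',tip,'hole',hs,'horizontal shift (x,y)',A@(hs-tip)[:2]*1000)
fk=s["tool_pos"]+R@[-3,0,186.4]/np.array(1000.)-[0,0,.065]; print('fk tip',fk, 'bias side-fk',A@(tip-fk)[:2]*1000)
# hole dark pixel check in the side view
g=c["color"].astype(int).sum(2); print(g[118:131,226:244])
print('z down in tool', R.T@[0,0,-1])
E
```

```text
tip [0.45191291 0.29535584 0.148     ] hole [0.45195007 0.29591339 0.081     ] horizontal shift (x,y) [-0.18481252  0.52733206]
fk tip [0.4524002  0.29530874 0.14764859] bias side-fk [0.45698219 0.17561678]
[[477 468 459 455 456 456 452 446 442 444 449 459 461 466 466 463 459 454]
 [480 472 463 456 456 458 456 449 442 442 447 456 460 466 467 464 460 456]
 [484 477 466 460 459 465 464 458 448 443 446 455 461 463 468 465 461 459]
 [482 482 471 462 465 472 479 471 456 445 447 453 459 466 469 470 468 463]
 [483 480 470 461 462 478 486 479 459 445 442 450 459 465 468 472 470 466]
 [480 477 456 442 445 463 478 470 444 435 435 446 456 463 469 474 471 470]
 [477 463 433 412 420 436 443 430 417 419 433 447 456 460 467 472 476 472]
 [473 451 404 382 392 409 412 404 409 433 454 459 459 458 464 472 476 475]
 [471 443 388 355 367 384 396 404 427 462 482 479 465 463 462 468 475 474]
 [472 445 393 348 346 363 383 404 433 466 489 492 483 468 458 453 452 451]
 [479 459 422 376 345 349 365 391 421 447 473 487 484 466 436 411 395 384]
 [482 476 460 421 374 344 342 368 398 422 445 463 459 428 379 338 305 275]
 [485 483 480 461 421 367 337 345 368 394 412 415 391 347 295 252 218 188]]
z down in tool [ 1.45727562e-01 -3.23688758e-06  9.89324758e-01]
```

>>> send_rows(
  commands=[
    [1.7,0.4,11.3,0,-0.01,0,0],
    [1.7,0,11.3,0,0,0,0],
    [1.7,0,11.3,0,0,0,0],
    [1.7,0,11.3,0,0,0,0],
    [4.1,0,11.3,0,0,0,0],
    [0,0,0,0,0,0,0],
    [0,0,0,0,0,0,0],
  ],
)

```text
clock: 8.57
tool_pos: [0.4211, 0.2875, 0.3386]
tool_rot: [0.077, -0.134, 0.988, 0.01]
ft_force: [0.1, 1.0, -0.9]
width: 0.104
```

```bash
cat > look.py <<'E'
from leg import *
import sys
n=sys.argv[1]
s=manip.sense();delta(None,15.5,s); R=Rtool(s)
fk=s["tool_pos"]+R@np.array([-.003,0,.1864])-[0,0,.065]; print('fk tip',fk)
c=shot("side",f"pics/s{n}.png",(215,90,265,135),14)
print('fk tip px',(proj(c,fk)-[215,90]+.5)*14)
E
python3 look.py 9
```

```text
t 8.57 tcp [0.4211 0.2875 0.3386] w 0.104 F [ 0.13  1.01 -0.95]
yaw 15.45 z [ 0.1494  0.0405 -0.9879]
rotvec tool [-0.0009  0.1554 -0.0008]
fk tip [0.45176924 0.29583019 0.08994581]
fk tip px [266.89537119 444.56424369]
```

View pics/s9.png

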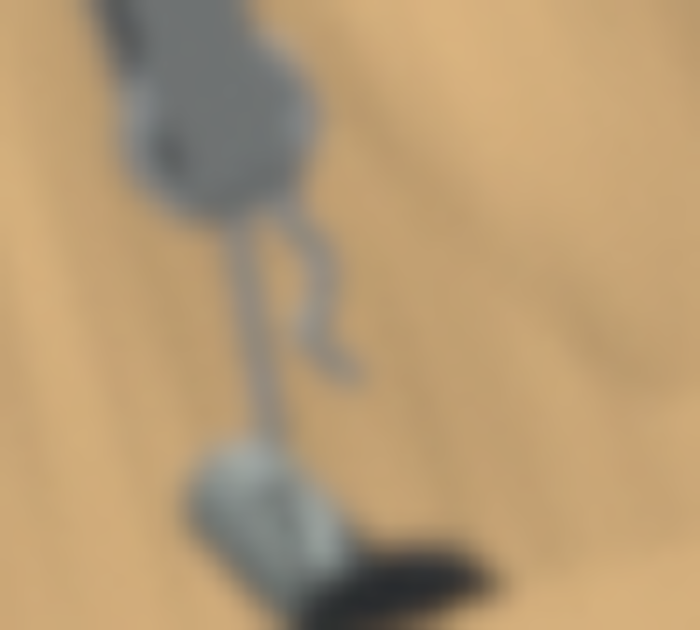

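>>> send_rows(
  commands=[
    [0.3,0,2,0,0,0,0],
    [0.3,0,2,0,0,0,0],
    [0.3,0,2,0,0,0,0],
    [0.1,0,1,0,0,0,0],
    [0,0,0,0,0,0,0],
  ],
)

```text
clock: 9.03
tool_pos: [0.4208, 0.2877, 0.3317]
tool_rot: [0.078, -0.134, 0.988, 0.01]
ft_force: [-0.3, 0.6, -0.3]
width: 0.109
```

>>> send_rows(
  commands=[
    [0.15,0,1,0,0,0,0],
    [0,0,0,0,0,0,0],
  ],
)

```text
clock: 9.2
tool_pos: [0.4208, 0.2877, 0.3308]
tool_rot: [0.078, -0.134, 0.988, 0.011]
ft_force: [0.6, -0.9, 0.5]
width: 0.105
```

>>> send_rows(
  commands=[
    [0.15,0,1,0,0,0,0],
    [0,0,0,0,0,0,0],
  ],
)

```text
clock: 9.37
tool_pos: [0.421, 0.2876, 0.3299]
tool_rot: [0.078, -0.134, 0.988, 0.011]
ft_force: [1.5, -0.9, 0.2]
width: 0.105
```

>>> send_rows(
  commands=[
    [0.15,0,0.7,0,0,0,0],
    [0,0,0,0,0,0,0],
  ],
)

```text
clock: 9.53
tool_pos: [0.421, 0.2873, 0.329]
tool_rot: [0.078, -0.134, 0.988, 0.01]
ft_force: [3.4, -3.5, -1.9]
width: 0.107
```

>>> send_rows(
  commands=[
    [0,-0.5,0,0,0,0,0],
    [0,0,0,0,0,0,0],
  ],
)

```text
clock: 9.7
tool_pos: [0.4208, 0.2868, 0.3288]
tool_rot: [0.077, -0.134, 0.988, 0.01]
ft_force: [2.0, -3.5, -2.2]
width: 0.104
```

```bash
cat > st.py <<'E'
from h import *
import time
s=manip.sense();delta(None,15.5,s); R=Rtool(s)
fk=s["tool_pos"]+R@np.array([-.003,0,.1864])-[0,0,.065]; F=s["ft_force"]; px=np.array([.9636,.2672,0]);py=np.array([-.2672,.9636,0])
print('fk tip',np.round(fk,4),'F pin x,y,z',np.round([F@px,F@py,F[2]],2),'M',np.round(s["moment"],2))
E
python3 st.py
```

```text
t 9.7 tcp [0.4208 0.2868 0.3288] w 0.104 F [ 2.01 -3.49 -2.19]
yaw 15.46 z [ 0.15    0.041  -0.9878]
rotvec tool [-0.0006  0.1561 -0.0007]
fk tip [0.4517 0.2953 0.0802] F pin x,y,z [ 1.01 -3.9  -2.19] M [-0.81 -0.11 -0.13]
```

>>> send_rows(
  commands=[
    [0,-0.8,0,0,0,0,0],
    [0,0,0,0,0,0,0],
  ],
)

```text
clock: 9.87
tool_pos: [0.421, 0.2864, 0.329]
tool_rot: [0.078, -0.134, 0.988, 0.011]
ft_force: [0.5, -0.8, -2.1]
width: 0.103
```

```bash
python3 st.py; python3 look.py 10
```

```text
t 9.87 tcp [0.421  0.2864 0.329 ] w 0.103 F [ 0.51 -0.83 -2.05]
yaw 15.48 z [ 0.1504  0.0417 -0.9877]
rotvec tool [ 1.000e-04  1.567e-01 -3.000e-04]
fk tip [0.4519 0.295  0.0804] F pin x,y,z [ 0.27 -0.94 -2.05] M [-0.32  0.21  0.01]
t 9.87 tcp [0.421  0.2864 0.329 ] w 0.103 F [ 0.51 -0.83 -2.05]
yaw 15.48 z [ 0.1504  0.0417 -0.9877]
rotvec tool [ 1.000e-04  1.567e-01 -3.000e-04]
fk tip [0.45191783 0.29498629 0.08039505]
fk tip px [275.50808501 491.89229574]
```

View pics/s10.png

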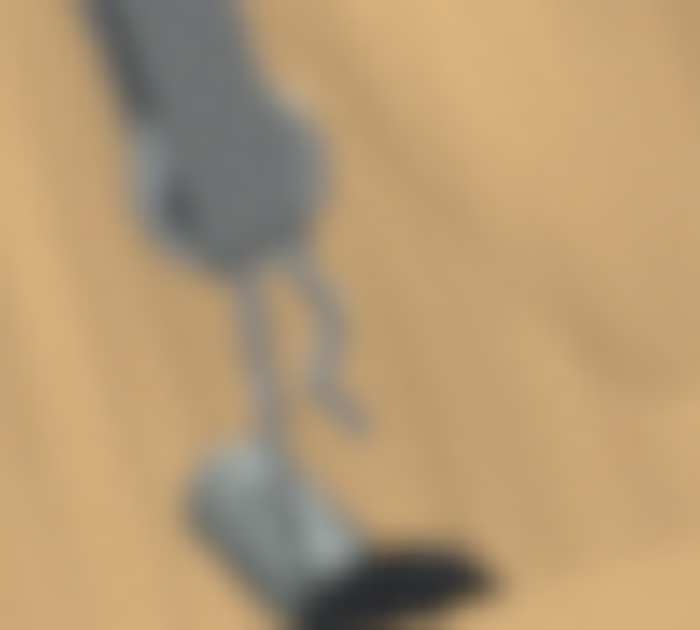

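>>> send_rows(
  commands=[
    [0.15,-0.2,1,0,0,0,0],
    [0,0,0,0,0,0,0],
  ],
)

```text
clock: 10.08
tool_pos: [0.4212, 0.2863, 0.328]
tool_rot: [0.078, -0.134, 0.988, 0.011]
ft_force: [0.2, -0.7, -0.3]
width: 0.104
```

```bash
python3 st.py
```

```text
t 10.08 tcp [0.4212 0.2863 0.328 ] w 0.104 F [ 0.15 -0.68 -0.35]
yaw 15.49 z [ 0.1507  0.0418 -0.9877]
rotvec tool [ 0.      0.157  -0.0002]
fk tip [0.4521 0.2949 0.0794] F pin x,y,z [-0.04 -0.69 -0.35] M [-0.28 -0.   -0.01]
```

>>> send_rows(
  commands=[
    [0.15,0,1,0,0,0,0],
    [0,0,0,0,0,0,0],
  ],
)

```text
clock: 10.25
tool_pos: [0.4212, 0.2863, 0.327]
tool_rot: [0.078, -0.134, 0.988, 0.011]
ft_force: [0.1, -1.4, -0.3]
width: 0.104
```

```bash
python3 st.py
```

```text
t 10.25 tcp [0.4212 0.2863 0.327 ] w 0.104 F [ 0.05 -1.36 -0.31]
yaw 15.48 z [ 0.1507  0.0417 -0.9877]
rotvec tool [-0.      0.157  -0.0004]
fk tip [0.4522 0.2949 0.0783] F pin x,y,z [-0.31 -1.32 -0.31] M [-0.27 -0.04 -0.07]
```

Below the pin's top with hardly any push, so the leg is in the hole. I'll go down in small steps.

>>> send_rows(
  commands=[
    [0.15,0,1,0,0,0,0],
    [0.15,0,1,0,0,0,0],
    [0,0,0,0,0,0,0],
  ],
)

```text
clock: 10.5
tool_pos: [0.4212, 0.2862, 0.3249]
tool_rot: [0.078, -0.134, 0.988, 0.01]
ft_force: [0.5, -0.7, -1.3]
width: 0.103
```

```bash
python3 st.py
```

```text
t 10.5 tcp [0.4212 0.2862 0.3249] w 0.103 F [ 0.5  -0.68 -1.3 ]
yaw 15.48 z [ 0.1505  0.0416 -0.9877]
rotvec tool [-0.0002  0.1568 -0.0003]
fk tip [0.4521 0.2948 0.0762] F pin x,y,z [ 0.3  -0.79 -1.3 ] M [-0.35  0.   -0.05]
```

>>> send_rows(
  commands=[
    [0.15,0,1,0,0,0,0],
    [0.15,0,1,0,0,0,0],
    [0,0,0,0,0,0,0],
  ],
)

```text
clock: 10.75
tool_pos: [0.4212, 0.2862, 0.3228]
tool_rot: [0.078, -0.134, 0.988, 0.01]
ft_force: [-0.2, -1.6, -1.7]
width: 0.103
```

```bash
python3 st.py
```

```text
t 10.75 tcp [0.4212 0.2862 0.3228] w 0.103 F [-0.19 -1.55 -1.66]
yaw 15.48 z [ 0.1504  0.0415 -0.9878]
rotvec tool [-0.0002  0.1567 -0.0004]
fk tip [0.4521 0.2947 0.0742] F pin x,y,z [-0.6  -1.45 -1.66] M [-0.38  0.05 -0.04]
```

>>> send_rows(
  commands=[
    [0.15,-0.2,1,0,0,0,0],
    [0.15,0,1,0,0,0,0],
    [0.15,0,1,0,0,0,0],
    [0.15,0,1,0,0,0,0],
    [0.15,0,1,0,0,0,0],
    [0,0,0,0,0,0,0],
  ],
)

```text
clock: 11.25
tool_pos: [0.4213, 0.2861, 0.3177]
tool_rot: [0.078, -0.134, 0.988, 0.01]
ft_force: [-0.1, -0.4, -0.8]
width: 0.103
```

```bash
python3 st.py; python3 look.py 11
```

```text
t 11.25 tcp [0.4213 0.2861 0.3177] w 0.103 F [-0.08 -0.41 -0.78]
yaw 15.48 z [ 0.1504  0.0415 -0.9878]
rotvec tool [-1.000e-04  1.567e-01 -3.000e-04]
fk tip [0.4522 0.2946 0.0691] F pin x,y,z [-0.19 -0.37 -0.78] M [-0.15  0.35  0.  ]
t 11.25 tcp [0.4213 0.2861 0.3177] w 0.103 F [-0.08 -0.41 -0.78]
yaw 15.48 z [ 0.1504  0.0415 -0.9878]
rotvec tool [-1.000e-04  1.567e-01 -3.000e-04]
fk tip [0.45215687 0.29462334 0.06908335]
fk tip px [285.34144823 545.43839076]
```

View pics/s11.png

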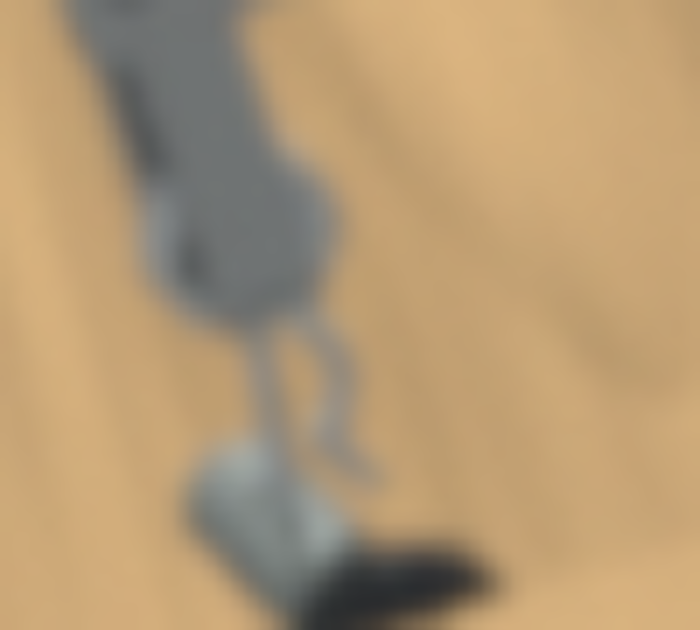

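>>> send_rows(
  commands=[
    [0.15,0,1,0,0,0,0],
    [0.15,0,1,0,0,0,0],
    [0.15,0,1,0,0,0,0],
    [0.15,0,1,0,0,0,0],
    [0.15,0,1,0,0,0,0],
    [0.15,0,1,0,0,0,0],
    [0,0,0,0,0,0,0],
  ],
)

```text
clock: 11.88
tool_pos: [0.4213, 0.2861, 0.3117]
tool_rot: [0.078, -0.134, 0.988, 0.01]
ft_force: [-0.8, -1.0, -1.3]
width: 0.104
```

```bash
python3 st.py
```

```text
t 11.88 tcp [0.4213 0.2861 0.3117] w 0.104 F [-0.81 -0.98 -1.33]
yaw 15.48 z [ 0.1504  0.0415 -0.9877]
rotvec tool [-0.0002  0.1567 -0.0003]
fk tip [0.4522 0.2946 0.063 ] F pin x,y,z [-1.04 -0.73 -1.33] M [-0.13  0.53 -0.02]
```

>>> send_rows(
  commands=[
    [0.15,0,1,0,0,0,0],
    [0.15,0,1,0,0,0,0],
    [0.15,0,1,0,0,0,0],
    [0,0,0,0,0,0,0],
  ],
)

```text
clock: 12.22
tool_pos: [0.4214, 0.2861, 0.3087]
tool_rot: [0.078, -0.134, 0.988, 0.01]
ft_force: [-0.5, -0.1, -0.7]
width: 0.101
```

```bash
python3 st.py
```

```text
t 12.22 tcp [0.4214 0.2861 0.3087] w 0.101 F [-0.5  -0.13 -0.74]
yaw 15.48 z [ 0.1505  0.0416 -0.9877]
rotvec tool [-1.000e-04  1.568e-01 -4.000e-04]
fk tip [0.4523 0.2946 0.06  ] F pin x,y,z [-0.52  0.   -0.74] M [-0.19  0.57 -0.05]
```

>>> send_rows(
  commands=[
    [0.15,0,1,0,0,0,0],
    [0.15,0,1,0,0,0,0],
    [0,0,0,0,0,0,0],
  ],
)

```text
clock: 12.47
tool_pos: [0.4214, 0.2861, 0.3068]
tool_rot: [0.078, -0.134, 0.988, 0.011]
ft_force: [-1.0, -0.6, 1.3]
width: 0.104
```

```bash
python3 st.py
```

```text
t 12.47 tcp [0.4214 0.2861 0.3068] w 0.104 F [-1.   -0.64  1.28]
yaw 15.47 z [ 0.1506  0.0416 -0.9877]
rotvec tool [-1.000e-04  1.569e-01 -4.000e-04]
fk tip [0.4524 0.2946 0.0581] F pin x,y,z [-1.14 -0.34  1.28] M [-0.25  0.65  0.03]
```

>>> send_rows(
  commands=[
    [0.2,0,1,0,0,0,0],
    [0.2,0,1,0,0,0,0],
    [0,0,0,0,0,0,0],
  ],
)

```text
clock: 12.72
tool_pos: [0.4214, 0.2861, 0.3048]
tool_rot: [0.078, -0.134, 0.988, 0.011]
ft_force: [-0.8, -0.8, 1.4]
width: 0.108
```

```bash
python3 st.py
```

```text
t 12.72 tcp [0.4214 0.2861 0.3048] w 0.108 F [-0.81 -0.83  1.42]
yaw 15.48 z [ 0.1508  0.0418 -0.9877]
rotvec tool [-0.      0.1571 -0.0004]
fk tip [0.4524 0.2946 0.0561] F pin x,y,z [-1.   -0.58  1.42] M [-0.23  0.6  -0.  ]
```

>>> send_rows(
  commands=[
    [0.2,0,1,0,0,0,0],
    [0.2,0,1,0,0,0,0],
    [0,0,0,0,0,0,0],
  ],
)

```text
clock: 12.97
tool_pos: [0.4214, 0.2861, 0.3028]
tool_rot: [0.078, -0.134, 0.988, 0.011]
ft_force: [-0.7, -0.8, 1.9]
width: 0.107
```

```bash
python3 st.py
```

```text
t 12.97 tcp [0.4214 0.2861 0.3028] w 0.107 F [-0.73 -0.79  1.86]
yaw 15.48 z [ 0.1509  0.0419 -0.9877]
rotvec tool [ 1.000e-04  1.573e-01 -4.000e-04]
fk tip [0.4523 0.2947 0.0542] F pin x,y,z [-0.92 -0.57  1.86] M [-0.25  0.38 -0.01]
```

>>> send_rows(
  commands=[
    [0.2,0,1,0,0,0,0],
    [0.2,0,1,0,0,0,0],
    [0,0,0,0,0,0,0],
  ],
)

```text
clock: 13.22
tool_pos: [0.4213, 0.286, 0.3006]
tool_rot: [0.078, -0.134, 0.988, 0.011]
ft_force: [1.0, -0.3, -1.2]
width: 0.105
```

```bash
python3 st.py;python3 look.py 12
```

```text
t 13.22 tcp [0.4213 0.286  0.3006] w 0.105 F [ 1.03 -0.31 -1.18]
yaw 15.48 z [ 0.1509  0.0418 -0.9877]
rotvec tool [ 0.      0.1573 -0.0004]
fk tip [0.4523 0.2946 0.052 ] F pin x,y,z [ 0.91 -0.57 -1.18] M [-0.16 -0.05 -0.08]
t 13.22 tcp [0.4213 0.286  0.3006] w 0.105 F [ 1.03 -0.31 -1.18]
yaw 15.48 z [ 0.1509  0.0418 -0.9877]
rotvec tool [ 0.      0.1573 -0.0004]
fk tip [0.4523051  0.29463549 0.05199956]
fk tip px [298.2853223  623.47602575]
```

View pics/s12.png

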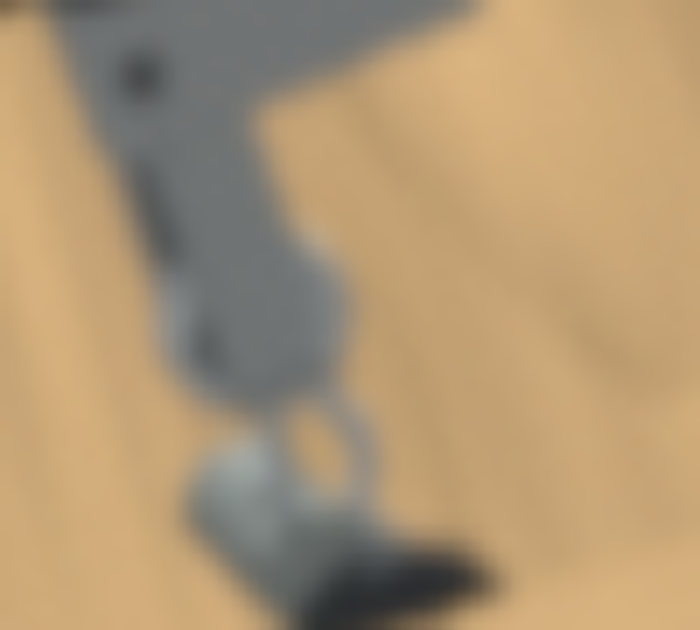

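>>> send_rows(
  commands=[
    [0.15,0,1,0,0,0,0],
    [0.15,0,1,0,0,0,0],
    [0,0,0,0,0,0,0],
  ],
)

```text
clock: 13.52
tool_pos: [0.4213, 0.286, 0.2986]
tool_rot: [0.078, -0.134, 0.988, 0.011]
ft_force: [1.0, -0.5, -1.3]
width: 0.107
```

```bash
python3 st.py
```

```text
t 13.52 tcp [0.4213 0.286  0.2986] w 0.107 F [ 1.04 -0.48 -1.31]
yaw 15.48 z [ 0.1508  0.0418 -0.9877]
rotvec tool [-0.      0.1571 -0.0003]
fk tip [0.4522 0.2946 0.0499] F pin x,y,z [ 0.88 -0.74 -1.31] M [ 0.03 -0.26 -0.02]
```

>>> send_rows(
  commands=[
    [0.15,0,1,0,0,0,0],
    [0.15,0,1,0,0,0,0],
    [0,0,0,0,0,0,0],
  ],
)

```text
clock: 13.77
tool_pos: [0.4212, 0.286, 0.2965]
tool_rot: [0.078, -0.134, 0.988, 0.011]
ft_force: [1.6, -0.1, -1.5]
width: 0.103
```

```bash
python3 st.py
```

```text
t 13.77 tcp [0.4212 0.286  0.2965] w 0.103 F [ 1.64 -0.14 -1.49]
yaw 15.48 z [ 0.1507  0.0417 -0.9877]
rotvec tool [-1.00e-04  1.57e-01 -4.00e-04]
fk tip [0.4522 0.2946 0.0479] F pin x,y,z [ 1.54 -0.57 -1.49] M [-0.07 -0.45 -0.01]
```

>>> send_rows(
  commands=[
    [0.15,0,1,0,0,0,0],
    [0.15,0,1,0,0,0,0],
    [0,0,0,0,0,0,0],
  ],
)

```text
clock: 14.02
tool_pos: [0.4213, 0.286, 0.2945]
tool_rot: [0.078, -0.134, 0.988, 0.011]
ft_force: [2.3, 0.1, -1.7]
width: 0.107
```

```bash
python3 st.py
```

```text
t 14.02 tcp [0.4213 0.286  0.2945] w 0.107 F [ 2.31  0.12 -1.71]
yaw 15.48 z [ 0.1507  0.0417 -0.9877]
rotvec tool [-1.00e-04  1.57e-01 -4.00e-04]
fk tip [0.4522 0.2946 0.0458] F pin x,y,z [ 2.26 -0.51 -1.71] M [ 0.03 -0.51 -0.04]
```

```bash
python3 look.py 13; python3 - <<'E'
from h import *
shot("top","pics/t13.png",(130,210,220,290),8)
E
```

```text
t 14.02 tcp [0.4213 0.286  0.2945] w 0.107 F [ 2.31  0.12 -1.71]
yaw 15.48 z [ 0.1507  0.0417 -0.9877]
rotvec tool [-1.00e-04  1.57e-01 -4.00e-04]
fk tip [0.45221972 0.29456862 0.04584285]
fk tip px [302.2094445  651.48907623]
```

View pics/s13.png

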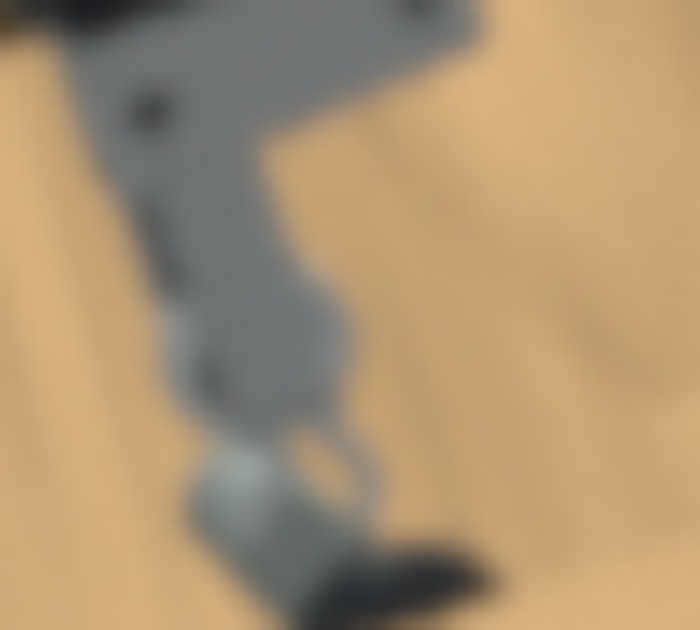

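View pics/t13.png

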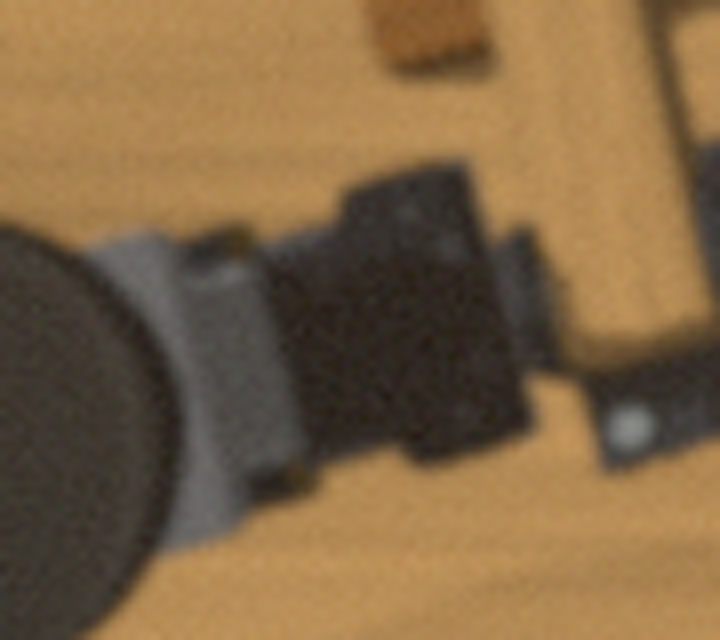

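>>> send_rows(
  commands=[
    [0.15,0,1,0,0,0,0],
    [0,0,1,0,0,0,0],
    [0,0,0,0,0,0,0],
  ],
)

```text
clock: 14.37
tool_pos: [0.4213, 0.2861, 0.2925]
tool_rot: [0.078, -0.134, 0.988, 0.01]
ft_force: [2.7, 0.8, -2.0]
width: 0.103
```

```bash
python3 st.py
```

```text
t 14.37 tcp [0.4213 0.2861 0.2925] w 0.103 F [ 2.74  0.76 -1.98]
yaw 15.48 z [ 0.1505  0.0416 -0.9877]
rotvec tool [-1.000e-04  1.567e-01 -3.000e-04]
fk tip [0.4522 0.2946 0.0438] F pin x,y,z [ 2.84  0.01 -1.98] M [-0.02 -0.46  0.02]
```

>>> send_rows(
  commands=[
    [0.1,0,1,0,0,0,0],
    [0,0,1,0,0,0,0],
    [0,0,0,0,0,0,0],
  ],
)

```text
clock: 14.62
tool_pos: [0.4215, 0.2861, 0.2904]
tool_rot: [0.077, -0.134, 0.988, 0.01]
ft_force: [1.7, -0.1, -1.7]
width: 0.105
```

```bash
python3 st.py
```

```text
t 14.62 tcp [0.4215 0.2861 0.2904] w 0.105 F [ 1.74 -0.09 -1.66]
yaw 15.48 z [ 0.1502  0.0414 -0.9878]
rotvec tool [-0.0002  0.1564 -0.0003]
fk tip [0.4523 0.2946 0.0418] F pin x,y,z [ 1.65 -0.55 -1.66] M [-0.02 -0.08 -0.05]
```

>>> send_rows(
  commands=[
    [0.1,0,1,0,0,0,0],
    [0.1,0,1,0,0,0,0],
    [0,0,0,0,0,0,0],
  ],
)

```text
clock: 14.87
tool_pos: [0.4215, 0.2861, 0.2884]
tool_rot: [0.077, -0.134, 0.988, 0.01]
ft_force: [-0.6, -1.0, -1.1]
width: 0.102
```

```bash
python3 st.py
```

```text
t 14.87 tcp [0.4215 0.2861 0.2884] w 0.102 F [-0.57 -1.02 -1.12]
yaw 15.48 z [ 0.1501  0.0414 -0.9878]
rotvec tool [-0.0002  0.1564 -0.0003]
fk tip [0.4524 0.2946 0.0397] F pin x,y,z [-0.82 -0.83 -1.12] M [-0.15  0.27 -0.01]
```

>>> send_rows(
  commands=[
    [0.15,0,0.9,0,0,0,0],
    [0,0,0,0,0,0,0],
  ],
)

```text
clock: 15.03
tool_pos: [0.4216, 0.2861, 0.2876]
tool_rot: [0.077, -0.134, 0.988, 0.01]
ft_force: [-1.8, -1.2, -0.9]
width: 0.103
```

```bash
python3 st.py
```

```text
t 15.03 tcp [0.4216 0.2861 0.2876] w 0.103 F [-1.8  -1.24 -0.9 ]
yaw 15.48 z [ 0.1503  0.0415 -0.9878]
rotvec tool [-0.0002  0.1566 -0.0003]
fk tip [0.4525 0.2946 0.0389] F pin x,y,z [-2.06 -0.71 -0.9 ] M [-0.19  0.45 -0.03]
```

>>> send_rows(
  commands=[
    [0.1,0,0.8,0,0,0,0],
    [0,0,0,0,0,0,0],
  ],
)

```text
clock: 15.2
tool_pos: [0.4216, 0.2862, 0.2868]
tool_rot: [0.078, -0.134, 0.988, 0.01]
ft_force: [-1.5, -1.3, -0.8]
width: 0.107
```

```bash
python3 st.py; python3 look.py 14
```

```text
t 15.2 tcp [0.4216 0.2862 0.2868] w 0.107 F [-1.54 -1.29 -0.79]
yaw 15.48 z [ 0.1503  0.0415 -0.9878]
rotvec tool [-0.0002  0.1566 -0.0003]
fk tip [0.4525 0.2947 0.0382] F pin x,y,z [-1.83 -0.83 -0.79] M [-0.22  0.51  0.03]
t 15.2 tcp [0.4216 0.2862 0.2868] w 0.107 F [-1.54 -1.29 -0.79]
yaw 15.48 z [ 0.1503  0.0415 -0.9878]
rotvec tool [-0.0002  0.1566 -0.0003]
fk tip [0.45247052 0.29468306 0.03816119]
fk tip px [308.76296237 685.26805647]
```

View pics/s14.png

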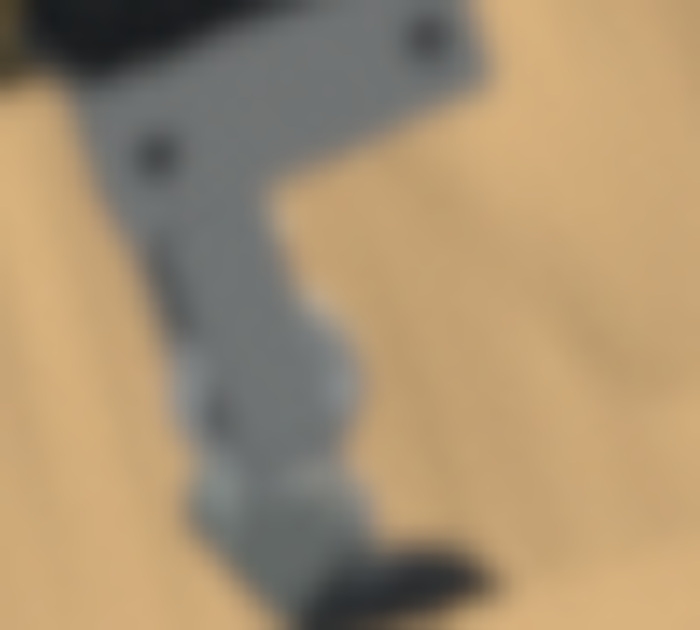

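>>> send_rows(
  commands=[
    [0,0,0,0,0,0,0.13],
    [0,0,0,0,0,0,0.16],
    [0,0,0,0,0,0,0.22],
    [0,0,0,0,0,0,0.3],
    [0,0,0,0,0,0,0.33],
    [0,0,0,0,0,0,0.33],
  ],
)

```text
clock: 15.75
tool_pos: [0.4218, 0.2862, 0.287]
tool_rot: [0.078, -0.134, 0.988, 0.011]
ft_force: [0.0, -0.5, 0.5]
width: 0.326
```

```bash
python3 st.py; python3 look.py 15
```

```text
t 15.75 tcp [0.4218 0.2862 0.287 ] w 0.326 F [ 0.05 -0.46  0.48]
yaw 15.48 z [ 0.1508  0.0418 -0.9877]
rotvec tool [ 0.      0.1571 -0.0004]
fk tip [0.4527 0.2948 0.0384] F pin x,y,z [-0.08 -0.46  0.48] M [ 0.01  0.13 -0.  ]
t 15.75 tcp [0.4218 0.2862 0.287 ] w 0.326 F [ 0.05 -0.46  0.48]
yaw 15.48 z [ 0.1508  0.0418 -0.9877]
rotvec tool [ 0.      0.1571 -0.0004]
fk tip [0.45272662 0.29479167 0.03839341]
fk tip px [309.851374   683.70963582]
```

View pics/s15.png

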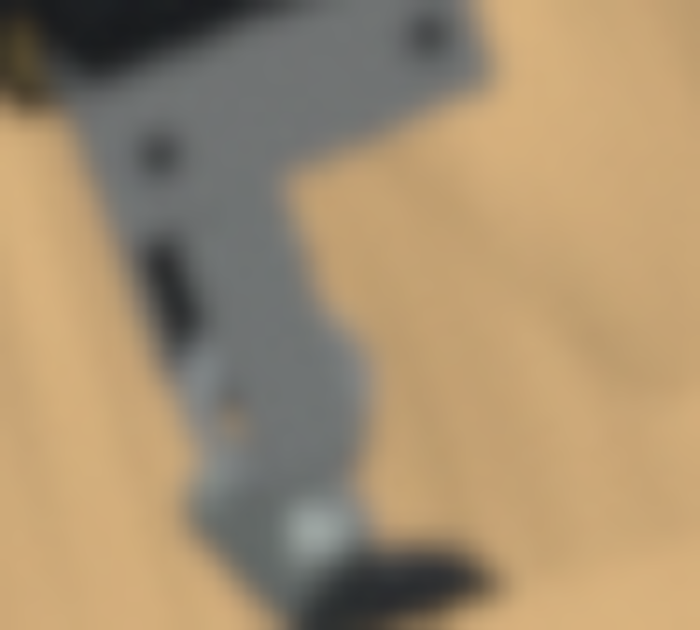

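>>> send_rows(
  commands=[
    [-0.5,0,-3,0,0,0,0.33],
    [-1,0,-7,0,0,0,0.33],
    [-2,0,-12,0,0,0,0.33],
    [-3,0,-20,0,0,0,0.33],
    [-5,0,-30,0,0,0,0.33],
    [-5,0,-30,0,0,0,0.33],
    [-5,30,-30,0,0,0,0.33],
    [-5,30,-20,0,0,0,0.33],
    [0,35,0,0,0,0,0.33],
    [0,30,0,0,0,0,0.33],
    [0,15,0,0,0,0,0.33],
    [0,0,0,0,0,0,0.33],
    [0,0,0,0,0,0,0.33],
  ],
)

```text
clock: 16.88
tool_pos: [0.3867, 0.4211, 0.4405]
tool_rot: [0.078, -0.135, 0.988, 0.01]
ft_force: [0.4, -0.6, 0.2]
width: 0.332
```

```bash
python3 st.py; python3 - <<'E'
from h import *
shot("side","pics/s16.png",(205,90,275,145),10); shot("top","pics/t16.png",(150,210,220,280),8)
E
```

```text
t 16.88 tcp [0.3867 0.4211 0.4405] w 0.332 F [ 0.43 -0.63  0.18]
yaw 15.53 z [ 0.1504  0.0412 -0.9878]
rotvec tool [-0.0005  0.1565  0.0006]
fk tip [0.4176 0.4295 0.1918] F pin x,y,z [ 0.25 -0.72  0.18] M [-0.03  0.15 -0.01]
```

View pics/s16.png

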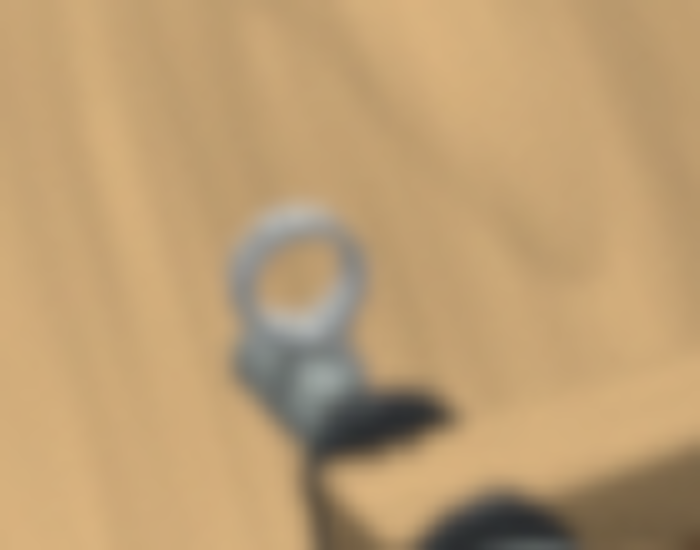

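View pics/t16.png

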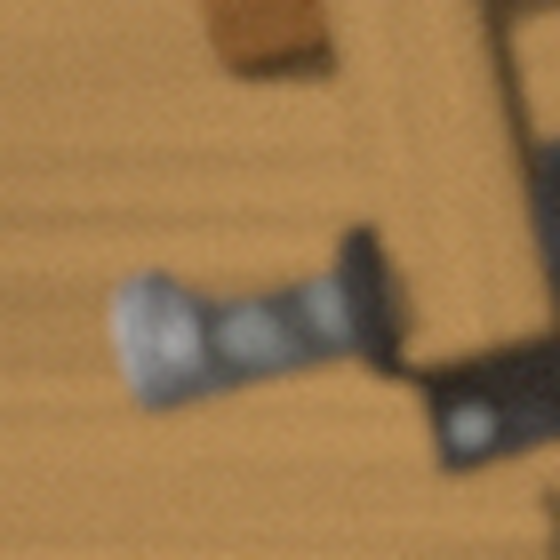

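```bash
python3 - <<'E'
from h import *
S=load('pics/s16.npz');T=load('pics/t16.npz')
print(tri(T,(169.75,251.8),S,(234.5,116.8)))
for z in(.097,.103,.107,.111): print(z,onz(S,234.5,116.8,z))
for z in(.097,.103,.107): 
    cc=np.array([.4524,.2947,z]); yw=np.radians(15.5); ex=np.array([np.cos(yw),np.sin(yw),0]);
    a=np.linspace(0,6.28,60); P=np.array([proj(S,cc+.018*(np.cos(t)*ex+np.sin(t)*np.array([0,0,1]))) for t in a]); 
    P=(P-[205,90]+.5)*10; print(z,P.min(0),P.max(0))
E
```

```text
(array([0.45374755, 0.29536715, 0.10252635]), np.float64(0.004066574766676274))
0.097 [0.45666735 0.30501365 0.097     ]
0.103 [0.45570805 0.29448858 0.103     ]
0.107 [0.45506851 0.28747186 0.107     ]
0.111 [0.45442898 0.28045514 0.111     ]
0.097 [223.97778005 229.79617192] [354.9145696  359.48565064]
0.103 [220.460551   208.65159617] [351.99172983 339.24648456]
0.107 [218.09961263 194.45834107] [350.03002665 325.66266255]
```

```bash
python3 - <<'E'
from h import *
a=load('pics/side0.npz')["color"];b=camera("side")["color"]
d=np.abs(a.astype(int)-b).max(2); print('diff>40 at tin/hammer/offcut', (d[175:220,325:445]>40).sum(), (d[205:255,215:255]>40).sum())
ticket.job_done()
E
```

```text
diff>40 at tin/hammer/offcut 0 1453
the job is handed in; nothing more can be done
```

```bash
python3 - <<'E'
import numpy as np,cv2
cv2.imwrite('pics/f.png',cv2.cvtColor(np.load('pics/s16.npz')["color"],cv2.COLOR_RGB2BGR))
E
```

```text
(no output)
```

View pics/f.png

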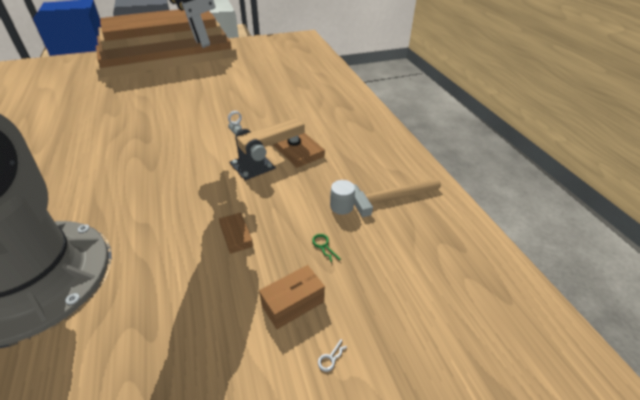

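The R-clip is on the clamp pin, released, and the job is handed in at about 17 s of the 64 s allowed. No verdict was reported.

I gripped the coil by its flat faces and lifted the clip out of the rack. It sat about 8° askew in the jaws, so I tilted the tool to make the leg plumb. I felt for the cross-hole (about 4 N sideways at most) and pressed down in 1 mm steps. The push peaked at only about 3 N, then fell away as the bent leg went round the pin.

**What the last checks showed**
- **Coil height:** the two cameras put the coil centre about 32.5 mm above the pin axis (nominal 33). Their rays missed each other by 4 mm, so this is only good to a few mm; arm position and the coil's outline in the side view agree with it.
- **Fit:** the pictures show the clip standing upright over the pin after release, with the arm clear.
- **Bystanders:** an image comparison found no change at the tin and hammer. It did flag the offcut area, but the picture shows the arm's shadow over it and the offcut still in place at about px (236,233).

**Not confirmed**
- **Bent leg:** I could not see its lower end once it was behind the pin. That it is closed rests on the force falling away and on the coil height.
- **Sprung-open step:** the 3 N peak is near the low end of the 2 to 10 N you gave, so this step is judged from that force alone.

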